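Fit charged cells into a robot's battery pack and switch it on

TASK

Put the mobile robot's battery pack into service. Lever its snapped-down cover open with the pry tool, lower every cell in the tray gently (no dropping or ramming) into the pack, button end up and each right down in a well of its own, and lay the pry tool back flat on its mat. With all the cells in, press the cover down until it snaps fully shut, and only then turn the isolator knob clockwise until it clicks over to on; leave everything else on the desk where it is.

Things in the scene. Friction and masses are not known exactly. Their poses are not given: they have to be found in the camera images.
- pack: Robot's battery pack: fixed grey box, 110 mm deep (x), 296 wide (y), 68 high without cover. Origin: centre of underside; x from its front (towards the arm) to the hinge side, y left, z up. y -48 to +148 mm is the cell bay under the black cover, y -148 to -48 mm a flat deck 68 mm high with the isolator knob. Four wells in the bay, at x -5 mm and y +119, +73, +27, -19 mm.
- well1 (a point): Centre of the floor of the leftmost well (y +119 mm in the pack), 8 mm above the desk; axes as the pack's. The next wells follow at 46 mm steps along -y. Each is 40 x 40 mm and 60 mm deep, with 6 mm walls between, up to the bay's rim at 68 mm; in front of the wells (-x) lies a ledge only 54 mm high. A cell in a well stands 30 mm proud of the rim.
- notch (a point): Middle of the mouth of the pry notch in the pack's front face, right under the cover's front edge: 70 mm wide, 14 mm high (54 to 68 mm above the desk), open to the inside. The tool's blade goes in level along the pack's +x, up to 30 mm deep.
- cover (a joint): Angle of the black cover, a cap 110 (x) x 196 x 39.5 mm high, 4 mm walls, 0.18 kg, hinged on the back rim. 0 shut, grows opening, stop at 1.75 (leaning back past upright). No handle, flush sides. Snap catches hold it: about 6 N up at the front edge frees it, within 8 mm. Stiff hinge: stays where left. Shutting, it meets the catches at about 0.09; 5 to 10 N down at its front edge snaps it home.
- cover_hinge (a point): Point on the hinge axis (along the pack's y), in the middle of the cover's width, 68.5 mm above the desk, 55 mm behind the pack's centre (+x); axes turn with the cover.
- cover_lip (a point): Middle of the cover's front lower edge, 110 mm from the hinge axis, moving with the cover. A lip reaching 15 mm inwards, 60 mm wide and 4 mm thick, lies here over the notch: the blade lifts the cover under it. Behind the lip the cap is hollow, 35 mm deep.
- cover_press (a point): Point on the cover's top face in the middle of its width, 15 mm from the front edge, moving with the cover (108 mm above the desk when shut): the place to press.
- isolator (a joint): Angle of the isolator knob on the pack's deck: 0 = off (grip bar along the pack's x), turns clockwise seen from above, 1.57 = on (bar along y). Detented: it resists with up to 0.12 N m until half way (0.79), then clicks over to the other end by itself.
- isolator_grip (a point): Point on the knob's axis at the height to grip, 99 mm above the desk. The grip bar is 54 mm long, 14 mm wide and stands from 81 to 109 mm above the desk; point x runs along the bar and turns with it. The cover's side is 50 mm to the left of the axis.
- pry_tool: Flat pry tool, 182 mm long, 0.14 kg, on its mat: black square handle 100 x 24 x 24 mm (x -90 to +10 mm), then a flat steel blade 20 mm wide, 3 mm thick (2 at the tip) to x +92 mm, 10.5 to 13.5 mm above the plane of the handle's underside. Origin in that plane, near the centre of mass; x towards the tip, z up.
- pry_grip (a point): Middle of the tool's height, 12 mm above its origin, where to grip it.
- pry_tip (a point): Tip of the blade, 92 mm ahead of pry_grip along the tool's x.
- mat: Flat grey rubber tool mat, fixed, 250 (x) x 100 (y) mm, 3 mm thick; origin at the centre of its underside.
- tray: Shallow aluminium tray, fixed, 200 (x) x 190 (y) mm outside, rim 14 mm high and 4 mm thick, floor 4 mm thick; origin at the centre of its underside. The charged cells stand in it.
- cell1: A charged cylindrical battery cell standing button end up in the tray: 33 mm diameter, 90 mm tall (87 mm can and a 3 mm button, 11 mm wide), 0.2 kg. Origin at the centre of its flat lower end, z up towards the button. May be absent (then None).
- cell2: A charged cylindrical battery cell standing button end up in the tray: 33 mm diameter, 90 mm tall (87 mm can and a 3 mm button, 11 mm wide), 0.2 kg. Origin at the centre of its flat lower end, z up towards the button. May be absent (then None).
- cell3: A charged cylindrical battery cell standing button end up in the tray: 33 mm diameter, 90 mm tall (87 mm can and a 3 mm button, 11 mm wide), 0.2 kg. Origin at the centre of its flat lower end, z up towards the button. May be absent (then None).
- cell4: A charged cylindrical battery cell standing button end up in the tray: 33 mm diameter, 90 mm tall (87 mm can and a 3 mm button, 11 mm wide), 0.2 kg. Origin at the centre of its flat lower end, z up towards the button. May be absent (then None).
- mouse: White computer mouse, 105 x 60 x 32 mm, loose; leave alone. Origin at its underside's centre.
- tape: Orange tape measure, 75 x 35 x 70 mm, standing, loose; leave alone. Origin at its underside's centre.
- can: Aluminium drink can, 66 mm diameter, 115 mm tall, loose; leave alone. Origin at its underside's centre.
- screwdriver: Screwdriver with a round green handle, 150 mm long, lying along its x, loose; not the pry tool; leave alone. Origin at its underside's centre.

How it is judged:
By the outcome, as a careful person would: the job done as asked, in the order asked, and still so for the second after the job is handed in, with the robot touching nothing.
Of cell1, cell2, cell3, cell4 only 2 to 4 are there at a start; the rules pass over those that are not, and their reading is None.
At some moment in a run one of pry_tool may be knocked a few centimetres aside while the robot is not near it.
It also fails if it takes over 210 s, if anything falls off the work surface, if the arm or the gripper's body presses on something with over 40 N, if the wrist force passes 120 N, or if a joint passes its speed limit or range.

ROBOT

A 6-joint arm with a two-finger parallel gripper is mounted at the origin on the work surface. World frame = base frame: x ahead of the robot, y to its left, z up, the work surface at z = 0. Lengths are in m, angles in rad, forces in N, time in s.
With the tool pointing down it reaches from about 0.375 to 0.9 m from the base axis. Payload 3.1 kg.
Tool frame: the origin (TCP) lies midway between the tips of the shut fingers; the grasp point (between the pads) lies 19 mm behind it; z points along the fingers, y is the line along which they close (so a half turn about z gives the same grasp; the last joint's range is limited). The gripper opens to 85 mm and grips with 20 to 120 N. Pads are 22 mm wide; open, the fingers measure 114 mm over their backs; the gripper's body (76 mm by 85 mm) begins 54 mm behind the grasp point. The pads swing forward as they close: fully open they stand 13 mm farther back than shut.
Start: joints at [-1.474, 0.527, 1.433, -0, 1.181, -0.178], TCP at [0.17, -0.601, 0.231] pointing down, gripper open.
Joint ranges: [-3.08, 3.08], [-0.75, 2.2], [0.22, 2.44], [-1.43, 4.57], [0, 2.65], [-2.85, 2.85]. Speed limits (rad/s): [2.79, 2.79, 3.14, 3.14, 3.14, 3.14].

INTERFACE

Orientations are given as a rotation vector (axis times angle).
In Python, from plant import robot, cams gives the robot as it stands. The module is installed in compiled form; this text tells all that it offers.
- The arm moves only by the tool servo_tool, never from a script. Its argument "deltas" is a list of rows, each an object of numbers: "claw": the finger opening in mm, from 0 to 85.4; "x", "y", "z": the shift along the tool's x, y, z each as a share of 0.15 m, from -1 to 1; "twist": the turn about the tool's z as a share of 2 rad, from -1 to 1. In form: [{"claw": .., "x": .., "y": .., "z": .., "twist": ..}, ...]. A call has 1 to 12 rows; each row is the pose to reach, as a shift and turn from the pose commanded when the call began, along the tool's axes at that moment; what a row does not reach only later rows make up. A row lasts 1/8 s, in which the tool goes at most 62.5 mm and 10.7 degrees, less where a joint would pass 70% of its speed; a pose out of reach is approached as far as the arm can. A call with a number of a shift or a turn outside -1 to 1 is refused whole. A call with a gripper value outside its range is refused whole. The fingers move at their own pace and stop on an object; "newtons" is the grip in N (left out, the last holds). Time passes only in rows, so rows that repeat a pose let the fingers close. It gives the time, the measured TCP pose, the force, the opening and the grip force at its end, in the units of the state.
- robot.read_state(): the state, without advancing time (a new reading comes with each control period).
- cams.grab_frame(name): name is "side" or "top" or "wrist"; returns the picture (384x512x3 uint8, red, green, blue); there is no depth.
- cams.camera_info(name): a dict with "camera_matrix" (3x3 intrinsics, pixels), "origin" and "attitude" of the camera in the world. Camera axes: x right, y up, looking along -z (the intrinsics and any distortion apply to the point x, -y, -z); pixel columns grow to the right and rows downward; lengths in m; the calibration is good to about 2 mm. A picture is of the moment at which its call begins: read the wrist's pose just before it. camera_info takes no time and is no camera call; for the wrist camera it gives the pose at the moment of the call.
- robot.job_done(): hands the job in; it is judged then, once.
The state is a dict: "time": time; "joints": joint angles; "qvel": joint speeds; "joint_torque": joint torques, N m; "position": TCP position; "orientation": TCP orientation; "wrist_force": force on the tool from outside, world axes, zero at the start; "moment": the same for the moment, N m; "width": opening from 0.0 (shut) to 1.0 (fully open); "grip_force": force on a finger pad.
Only numpy, scipy, OpenCV 4.12 (cv2) and the standard library are available. Lean on these libraries where they do the work, as an engineer would, in place of code of your own. Each camera call takes 0.05 s, during which the arm holds its last target. There are 200 camera calls.

## Working session

There is one attempt and no reset: what is moved stays moved. The work goes in short steps, Python scripts to look and compute and a tool call to move; the robot and the scene stay as the last step left them, time stands still between calls to the robot, and variables do not carry over. Pictures are saved under pics/ and viewed, at most 14 in all, crops included, and the job is handed in when it is done.

Besides the shell and the picture viewer there is one more tool, called after ">>>" as name([rows], argument=value, ...), one row to a line, values as JSON. servo_tool: Moves the arm, as the interface text tells. Its arguments: {"type":"object","properties":{"deltas":{"type":"array","items":{"type":"object","properties":{"claw":{"type":"number"},"x":{"type":"number"},"y":{"type":"number"},"z":{"type":"number"},"twist":{"type":"number"}}}},"newtons":{"type":"number"}},"required":["deltas"]}

```bash
mkdir -p pics; python3 - <<'E'
from plant import robot,cams
import cv2,numpy as np
print(robot.read_state())
for n in("top","side"):
    im=cams.grab_frame(n);cv2.imwrite(f"pics/{n}0.png",cv2.resize(im[...,::-1],(800,600),interpolation=cv2.INTER_CUBIC))
    np.save(f"{n}0.npy",im)
for n in("top","side","wrist"): print(n,cams.camera_info(n))
E
```

```text
{'time': 0.0, 'joints': array([-1.47350692e+00,  5.28473418e-01,  1.43389939e+00,  7.64018797e-06,
        1.18136390e+00, -1.78504568e-01]), 'qvel': array([ 0.00085884,  0.00103063, -0.00034634, -0.00111255,  0.0015814 ,
       -0.000993  ]), 'joint_torque': array([-5.95218644e-04, -4.42348123e+01, -1.78023237e+01, -2.66084471e-04,
        8.42492067e-03, -7.87502074e-06]), 'position': array([ 0.17015254, -0.600661  ,  0.23033007]), 'orientation': array([-3.10964931e+00, -4.31545525e-01, -1.47711533e-04]), 'wrist_force': array([ 0.5221256 ,  0.21769056, -0.10838541]), 'moment': array([ 0.02902405, -0.07793122, -0.01641092]), 'grip_force': 0.0, 'width': 1.0020306903751177}
top {'camera_matrix': array([[368.60487401,   0.        , 255.71202799],
       [  0.        , 368.60487401, 196.36536339],
       [  0.        ,   0.        ,   1.        ]]), 'origin': array([0.42604661, 0.00136684, 1.01930825]), 'attitude': array([ 0.11125213, -0.10114085, -1.58893276])}
side {'camera_matrix': array([[495.94296212,   0.        , 254.24641216],
       [  0.        , 495.94296212, 187.16330013],
       [  0.        ,   0.        ,   1.        ]]), 'origin': array([0.3829138 , 1.14427978, 1.13827744]), 'attitude': array([ 0.07385991, -1.20294143, -2.74184263])}
wrist {'camera_matrix': array([[282.0121805 ,   0.        , 253.64461588],
       [  0.        , 282.0121805 , 194.96869472],
       [  0.        ,   0.        ,   1.        ]]), 'origin': array([ 0.23434183, -0.58241005,  0.37362091]), 'attitude': array([-0.22463813,  0.17122372, -1.2864427 ])}
```

View pics/top0.png

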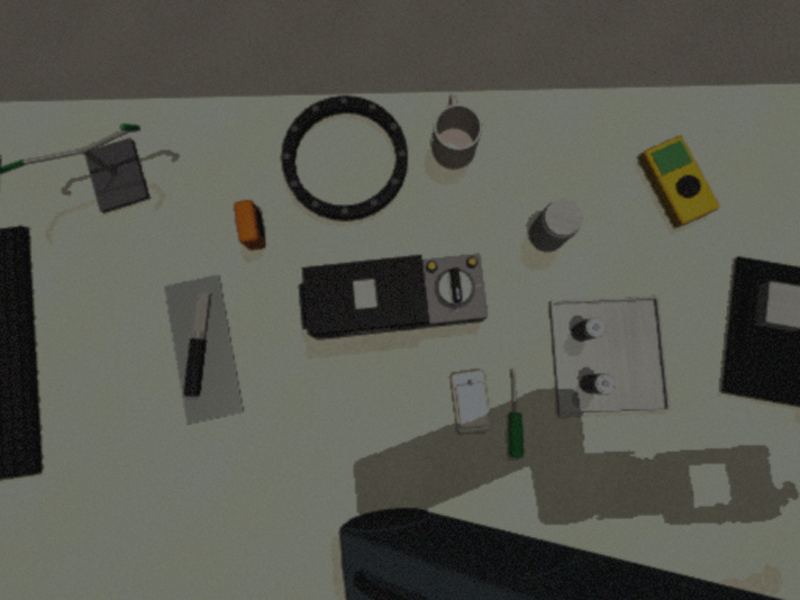

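View pics/side0.png

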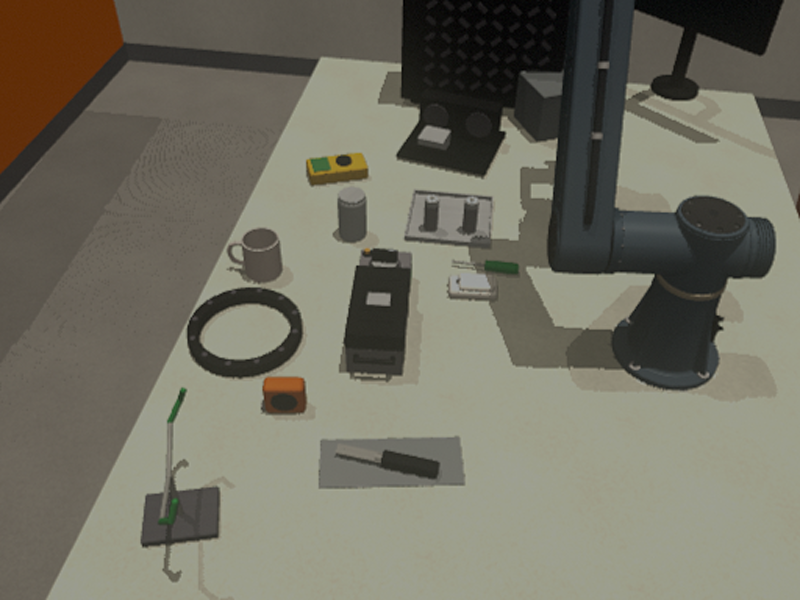

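```bash
cat > h.py <<'E'
import numpy as np,cv2
from scipy.spatial.transform import Rotation as R
def cam(info): return info["camera_matrix"],np.array(info["origin"]),R.from_rotvec(info["attitude"]).as_matrix()
def proj(c,P):
    K,o,A=c; p=(np.atleast_2d(P)-o)@A; p=p*[1,-1,-1]; q=p@K.T; return q[:,:2]/q[:,2:]
def ray(c,uv,z):
    K,o,A=c; uv=np.atleast_2d(uv); d=np.c_[uv,np.ones(len(uv))]@np.linalg.inv(K).T*[1,-1,-1]@A.T
    return o+d*((z-o[2])/d[:,2])[:,None]
def yaw(s):
    m=R.from_rotvec(s["orientation"]).as_matrix(); return np.arctan2(m[1,0],m[0,0])
def plan(s,tgt,ty=None):
    "shares for TCP target tgt and yaw"
    m=R.from_rotvec(s["orientation"]).as_matrix()
    d=m.T@(np.array(tgt)-s["position"])/0.15
    t=None if ty is None else -((ty-yaw(s)+np.pi)%(2*np.pi)-np.pi)/2
    return np.round(d,3),None if t is None else round(t,3)
E
python3 - <<'E'
from h import *
from plant import robot,cams
c=cam(cams.camera_info("top"));f=1.5625
np.set_printoptions(precision=4,suppress=True)
def r(n,uv,z): print(n,ray(c,np.array(uv)/f,z).tolist() if 0 else ray(c,np.array(uv)/f,z))
r("deck",[(480,255),(486,320)],.068); r("cover top",[(302,266),(421,256),(425,328),(310,334)],.108)
r("knob",[(456,286)],.109)
r("tool tip,blade start,handle end",[(208,293),(200,340),(191,394)],.015)
r("mat",[(165,285),(220,276),(243,411),(188,424)],.003)
r("tray",[(550,303),(656,298),(666,408),(560,416)],.014)
r("cells",[(596,327),(605,384)],.092)
r("mouse",[(451,372),(484,370),(489,430),(458,433)],.02)
r("driver",[(513,370),(516,455)],.015); r("tape",[(245,202)],.07); r("can",[(562,215)],.115)
print(yaw(robot.read_state()))
E
```

```text
deck [[ 0.6404 -0.1312  0.068 ]
 [ 0.53   -0.1368  0.068 ]]
cover top [[ 0.6196  0.1621  0.108 ]
 [ 0.6318 -0.0304  0.108 ]
 [ 0.5149 -0.0338  0.108 ]
 [ 0.5092  0.1491  0.108 ]]
knob [[ 0.5813 -0.0851  0.109 ]]
tool tip,blade start,handle end [[0.5943 0.3449 0.015 ]
 [0.5112 0.3569 0.015 ]
 [0.4179 0.3701 0.015 ]]
mat [[0.6125 0.4268 0.003 ]
 [0.6268 0.3282 0.003 ]
 [0.3867 0.2828 0.003 ]
 [0.3664 0.3782 0.003 ]]
tray [[ 0.5636 -0.2584  0.014 ]
 [ 0.5685 -0.4449  0.014 ]
 [ 0.3777 -0.4467  0.014 ]
 [ 0.3679 -0.2646  0.014 ]]
cells [[ 0.5123 -0.3101  0.092 ]
 [ 0.421  -0.3183  0.092 ]]
mouse [[ 0.4465 -0.0799  0.02  ]
 [ 0.4487 -0.1369  0.02  ]
 [ 0.3472 -0.1413  0.02  ]
 [ 0.3433 -0.0885  0.02  ]]
driver [[ 0.4478 -0.1877  0.015 ]
 [ 0.3043 -0.1861  0.015 ]]
tape [[0.7413 0.2666 0.07  ]]
can [[ 0.6929 -0.2595  0.115 ]]
0.27580228433426723
```

>>> servo_tool([
  {"claw":85,"x":0.33,"y":-0.33,"z":0,"twist":0.06},
  {"claw":85,"x":0.66,"y":-0.66,"z":0,"twist":0.138},
  {"claw":85,"x":1,"y":-1,"z":0,"twist":0.138},
  {"claw":85,"x":1,"y":-1,"z":0,"twist":0.138},
  {"claw":85,"x":1,"y":-1,"z":0,"twist":0.138},
])

```text
time: 0.72
position: [0.2743, -0.4142, 0.2312]
orientation: [-3.14, -0.004, 0.001]
wrist_force: [0.7, -1.0, 0.5]
width: 0.996
grip_force: 0.0
```

>>> servo_tool([
  {"claw":85,"x":0.33,"y":-0.33},
  {"claw":85,"x":0.66,"y":-0.66},
  {"claw":85,"x":1,"y":-1},
  {"claw":85,"x":1,"y":-1},
])

```text
$.deltas[0]: bad value
```

>>> servo_tool([
  {"claw":85,"y":-0.4},
  {"claw":85,"y":-0.8},
  {"claw":85,"y":-1},
])

```text
$.deltas[0]: bad value
```

>>> servo_tool([
  {"claw":85,"y":-0.4},
  {"claw":85,"y":-0.8},
  {"claw":85,"y":-1},
  {"claw":85,"y":-1},
  {"claw":85,"y":-1},
])

```text
$.deltas[0]: bad value
```

```bash
cat > pic.py <<'E'
import sys,pickle
from h import *
from plant import robot,cams
def shot(name,cm="wrist"):
    info=cams.camera_info(cm); im=cams.grab_frame(cm)
    pickle.dump((info,im),open(f"{name}.pkl","wb"))
    g=np.clip((im[...,::-1]/255.)**0.6*255,0,255).astype(np.uint8)
    cv2.imwrite(f"pics/{name}.png",cv2.resize(g,(800,600),interpolation=cv2.INTER_CUBIC))
if __name__=="__main__":
    shot(*sys.argv[1:]); s=robot.read_state(); print(s["time"],s["position"],yaw(s),s["joints"],s["wrist_force"])
E
python3 pic.py pack1
```

```text
0.775 [ 0.27396561 -0.41603132  0.23134381] 0.0014574336681658193 [-1.21292151e+00  3.57524090e-01  1.74509733e+00 -4.74275682e-04
  1.03854616e+00  3.56657910e-01] [-0.91732998  0.1233029   0.9880207 ]
```

View pics/pack1.png

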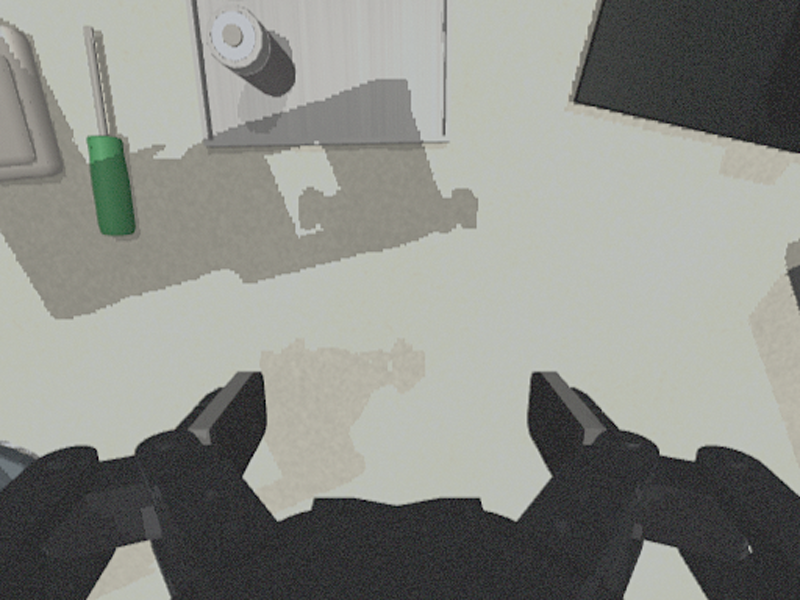

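The view shows the tray, cell2 (button at about 235,36) and the screwdriver; the later calls were refused because every key must be given. I'll continue.

>>> servo_tool([
  {"claw":85,"x":0.33,"y":-0.33,"z":0,"twist":0},
  {"claw":85,"x":0.66,"y":-0.66,"z":0,"twist":0},
  {"claw":85,"x":1,"y":-1,"z":0,"twist":0},
  {"claw":85,"x":1,"y":-1,"z":0,"twist":0},
])

```text
time: 1.27
position: [0.4256, -0.2658, 0.2312]
orientation: [3.141, 0.002, 0.001]
wrist_force: [-0.3, -0.7, -1.2]
width: 0.994
grip_force: 0.0
```

>>> servo_tool([
  {"claw":85,"x":0,"y":-0.4,"z":0,"twist":0},
  {"claw":85,"x":0,"y":-0.8,"z":0,"twist":0},
  {"claw":85,"x":0,"y":-1,"z":0,"twist":0},
])

```text
time: 1.65
position: [0.4236, -0.1152, 0.2311]
orientation: [-3.141, -0.0, 0.001]
wrist_force: [0.3, -0.7, -0.2]
width: 0.992
grip_force: 0.0
```

>>> servo_tool([
  {"claw":85,"x":0,"y":-0.4,"z":0,"twist":0},
  {"claw":85,"x":0,"y":-0.8,"z":0,"twist":0},
  {"claw":85,"x":0,"y":-1,"z":0,"twist":0},
  {"claw":85,"x":0,"y":-1,"z":0,"twist":0},
  {"claw":85,"x":0,"y":-1,"z":0,"twist":0},
])

```text
time: 2.28
position: [0.4249, 0.0324, 0.2313]
orientation: [3.141, -0.002, 0.001]
wrist_force: [0.7, 0.3, 0.0]
width: 0.998
grip_force: 0.0
```

```bash
python3 pic.py pack2
```

```text
2.325 [0.42474264 0.0322761  0.23130537] -0.001998338879152719 [-1.87431469e-01  2.59922975e-01  1.90741327e+00 -5.88376358e-04
  9.73507824e-01  1.38569412e+00] [ 0.46540993 -0.13216905 -0.06608208]
```

>>> servo_tool([
  {"claw":85,"x":0,"y":-0.4,"z":0,"twist":0},
  {"claw":85,"x":0,"y":-0.8,"z":0,"twist":0},
  {"claw":85,"x":0,"y":-1,"z":0,"twist":0},
])

```text
time: 2.7
position: [0.4247, 0.1845, 0.2313]
orientation: [-3.141, 0.002, -0.001]
wrist_force: [0.1, -1.0, 0.8]
width: 0.994
grip_force: 0.0
```

>>> servo_tool([
  {"claw":85,"x":0.2,"y":-0.4,"z":0,"twist":0},
  {"claw":85,"x":0.2,"y":-0.8,"z":0,"twist":0.072},
  {"claw":85,"x":0.2,"y":-1,"z":0,"twist":0.072},
  {"claw":85,"x":0.2,"y":-1,"z":0,"twist":0.072},
  {"claw":85,"x":0.2,"y":-1,"z":0,"twist":0.072},
])

```text
time: 3.32
position: [0.4543, 0.3321, 0.2309]
orientation: [3.132, -0.229, -0.001]
wrist_force: [0.3, 0.2, -0.6]
width: 0.995
grip_force: 0.0
```

```bash
python3 pic.py mat1
```

```text
3.375 [0.45429857 0.33191411 0.23105893] -0.1463919229018623 [ 4.32692965e-01  4.44282660e-01  1.59059596e+00 -6.41542717e-04
  1.10779392e+00  2.15016775e+00] [0.30221571 0.37855002 0.64327662]
```

View pics/pack2.png

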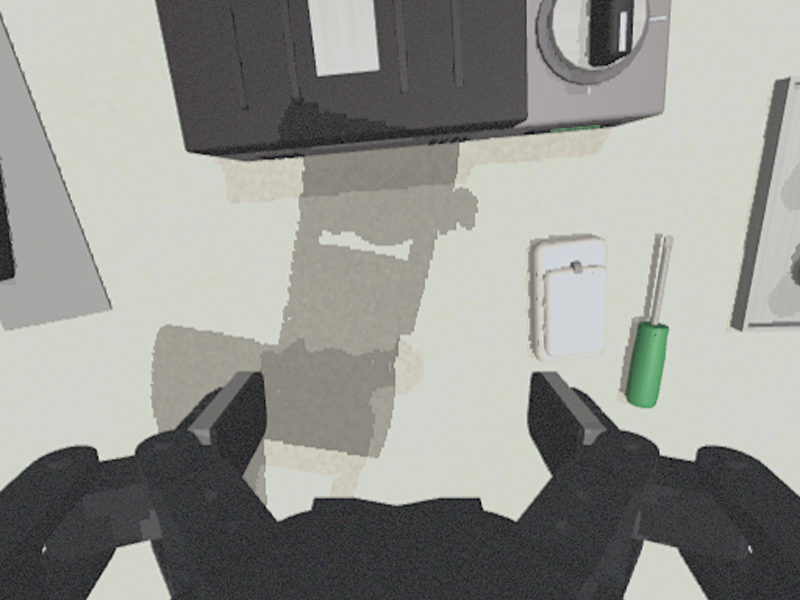

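View pics/mat1.png

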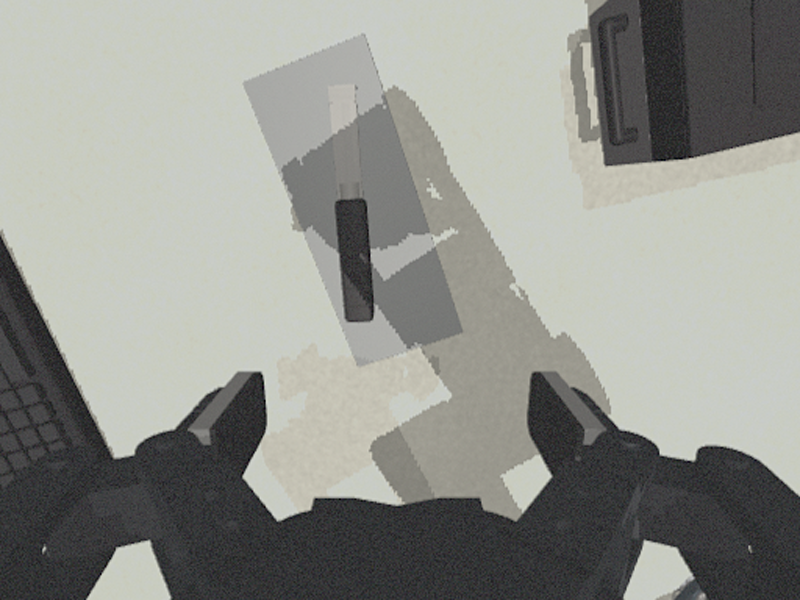

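mat1: tool tip at (342,85), handle from (349,199) to (359,321). pack2: cover's top front corners at (187,151) and (527,122), deck's front right corner at (663,112).

```bash
python3 - <<'E'
from h import *
import pickle
from plant import robot
np.set_printoptions(precision=4,suppress=True)
f=1.5625
c=cam(pickle.load(open("mat1.pkl","rb"))[0])
r=lambda uv,z: ray(c,(np.array(uv)+.5)/f-.5,z)
tip=r([(342.5,86)],.015)[0]; hs=r([(351.5,200)],.027)[0]; he=r([(359.5,321)],.027)[0]
print(tip,hs,he); d=hs-he; print("handle len",np.linalg.norm(d),"yaw handle",np.arctan2(d[1],d[0]))
d=tip-he;d[2]=0;print("len",np.linalg.norm(d[:2]),"yaw",np.arctan2(d[1],d[0])); yt=np.arctan2(d[1],d[0])
g=tip-.092*np.r_[np.cos(yt),np.sin(yt),0]; print("grip",g)
print("mat",r([(245,82),(364,34),(462,331),(360,366)],.003))
s=robot.read_state(); print(plan(s,[g[0],g[1],.10],yt))
c=cam(pickle.load(open("pack2.pkl","rb"))[0])
p=r([(187,151),(527,122)],.108);q=r([(663,112)],.068)[0]
print(p,q); e=p[0]-p[1]; print("cover w",np.linalg.norm(e)); py=np.arctan2(-e[0],e[1]);print("yaw",py)
Rz=R.from_euler("z",py).as_matrix()
print("orig from cover",p.mean(0)-Rz@[-.055,.05,0],"from deck",q-Rz@[-.055,-.148,0])
E
```

```text
[0.5971 0.3521 0.015 ] [0.515  0.3584 0.027 ] [0.4184 0.3685 0.027 ]
handle len 0.09710484049749425 yaw handle -0.10411185553264979
len 0.1794709794387623 yaw -0.09142703228625476
grip [0.5055 0.3605 0.015 ]
mat [[0.6132 0.4266 0.003 ]
 [0.6323 0.3309 0.003 ]
 [0.389  0.2833 0.003 ]
 [0.3692 0.3783 0.003 ]]
(array([ 0.31 , -0.239,  0.873]), np.float64(-0.027))
[[ 0.5111  0.1526  0.108 ]
 [ 0.5265 -0.0408  0.108 ]] [ 0.5377 -0.1392  0.068 ]
cover w 0.19408330542128263
yaw 0.07923470337586927
orig from cover [0.5776 0.0104 0.108 ] from deck [0.5808 0.0127 0.068 ]
```

>>> servo_tool([
  {"claw":85,"x":0.15,"y":-0.12,"z":0.3,"twist":-0.012},
  {"claw":70,"x":0.297,"y":-0.239,"z":0.6,"twist":-0.025},
  {"claw":60,"x":0.297,"y":-0.239,"z":0.9,"twist":-0.025},
  {"claw":60,"x":0.297,"y":-0.239,"z":0.95,"twist":-0.025},
  {"claw":60,"x":0.297,"y":-0.239,"z":0.95,"twist":-0.025},
])

```text
time: 4.0
position: [0.5035, 0.3619, 0.0893]
orientation: [3.138, -0.15, -0.0]
wrist_force: [-0.2, -0.5, -0.6]
width: 0.703
grip_force: 0.0
```

>>> servo_tool([
  {"claw":60,"x":0,"y":0,"z":0.2,"twist":0},
  {"claw":60,"x":0,"y":0,"z":0.4,"twist":0},
  {"claw":60,"x":0,"y":0,"z":0.5,"twist":0},
  {"claw":60,"x":0,"y":0,"z":0.54,"twist":0},
  {"claw":60,"x":0,"y":0,"z":0.54,"twist":0},
])

```text
time: 4.62
position: [0.5037, 0.3631, 0.0087]
orientation: [-3.137, 0.148, -0.002]
wrist_force: [-0.2, 0.3, 0.6]
width: 0.702
grip_force: 0.0
```

```bash
python3 pic.py mat2
```

```text
4.675 [0.50388396 0.36324679 0.00891864] -0.09414885574857461 [ 4.44955634e-01  8.26266597e-01  1.57997211e+00 -1.65201468e-05
  7.33353845e-01  2.10991220e+00] [-0.62127382 -0.00487016 -0.07928873]
```

View pics/mat2.png

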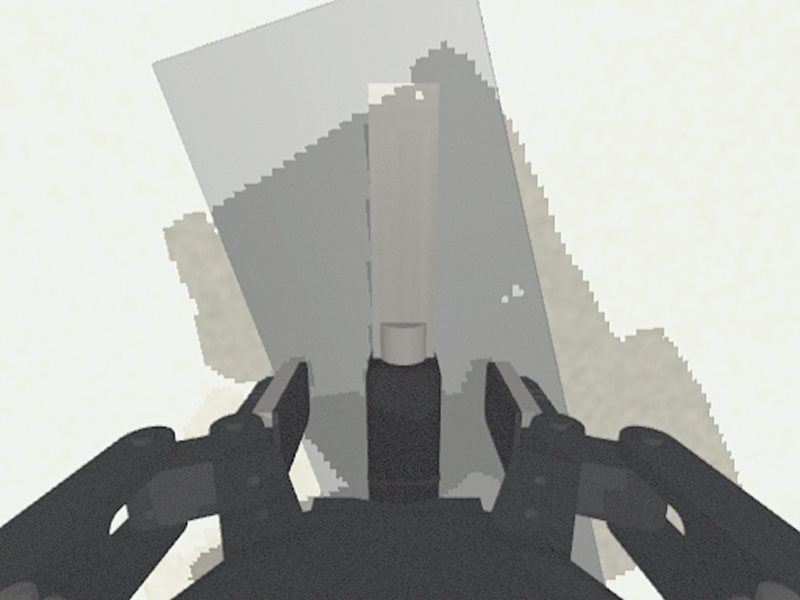

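The handle sits centred between the fingers, with the tip at (404,84). Grip and lift, then look.

>>> servo_tool([
  {"claw":60,"x":0,"y":0.007,"z":0.02,"twist":0},
  {"claw":30,"x":0,"y":0.007,"z":0.02,"twist":0},
  {"claw":10,"x":0,"y":0.007,"z":0.02,"twist":0},
  {"claw":10,"x":0,"y":0.007,"z":0.02,"twist":0},
  {"claw":10,"x":0,"y":0.007,"z":0.02,"twist":0},
  {"claw":10,"x":0,"y":0.007,"z":0.02,"twist":0},
  {"claw":10,"x":0,"y":0.007,"z":0.02,"twist":0},
], newtons=110)

```text
time: 5.55
position: [0.5032, 0.3619, 0.0054]
orientation: [-3.138, 0.148, -0.001]
wrist_force: [0.3, -0.2, 6.1]
width: 0.254
grip_force: 108.4
```

>>> servo_tool([
  {"claw":10,"x":0,"y":0,"z":-0.1,"twist":0},
  {"claw":10,"x":0,"y":0,"z":-0.4,"twist":0},
  {"claw":10,"x":0,"y":0,"z":-0.8,"twist":0},
  {"claw":10,"x":0,"y":0,"z":-1,"twist":0},
  {"claw":10,"x":0,"y":0,"z":-1,"twist":0},
])

```text
time: 6.18
position: [0.5047, 0.3628, 0.1581]
orientation: [-3.135, 0.148, -0.01]
wrist_force: [0.1, 0.2, -1.6]
width: 0.254
grip_force: 108.0
```

```bash
python3 pic.py held
```

```text
6.225 [0.50317756 0.36198568 0.15576738] -0.09410502811037721 [4.43573924e-01 6.09928003e-01 1.51709068e+00 2.05670746e-05
 1.01250710e+00 2.10846345e+00] [ 0.72945307  0.01679714 -2.51397537]
```

View pics/held.png

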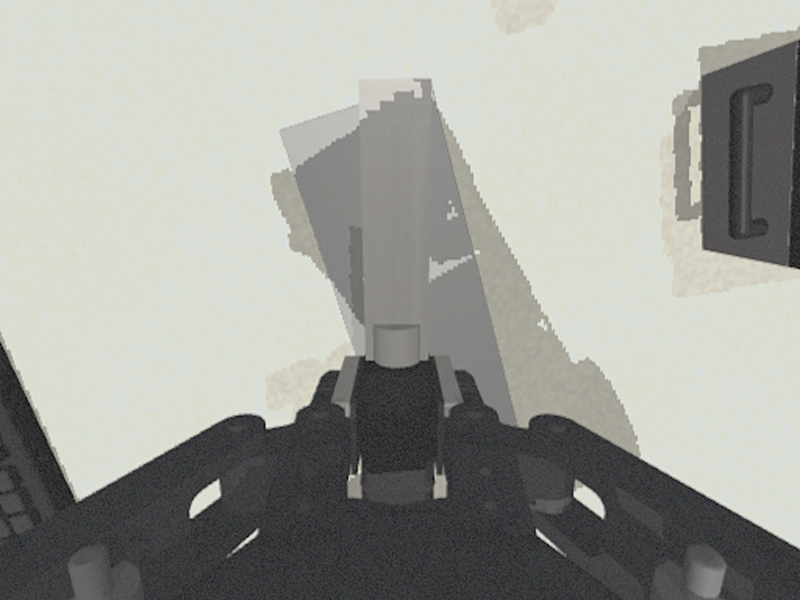

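```bash
cat > geo.py <<'E'
from h import *
PY=.077; PO=np.array([.579,.0115,0]); PR=R.from_euler("z",PY).as_matrix()
pk=lambda *p: PO+PR@np.array(p)
E
python3 - <<'E'
from geo import *
import pickle
from plant import robot
np.set_printoptions(precision=4,suppress=True)
s=robot.read_state()
c=cam(pickle.load(open("held.pkl","rb"))[0])
t=ray(c,(np.array([(395,79.5)])+.5)/1.5625-.5,s["position"][2]+.0095)[0]
m=R.from_rotvec(s["orientation"]).as_matrix(); print("tip in tool",m.T@(t-s["position"]))
n=pk(-.055,.05,0); print("notch",n)
T=pk(-.055-.025-.092,.05,.0515); print(T, plan(s,[T[0],T[1],.155],PY))
E
```

```text
tip in tool [ 0.097  -0.0019 -0.0093]
notch [0.5203 0.0571 0.    ]
[0.4037 0.0481 0.0515] (array([-0.464,  2.146,  0.002]), np.float64(-0.086))
```

>>> servo_tool([
  {"claw":10,"x":-0.08,"y":0.3,"z":0,"twist":0},
  {"claw":10,"x":-0.16,"y":0.65,"z":0,"twist":0},
  {"claw":10,"x":-0.25,"y":1,"z":0,"twist":0},
])

```text
time: 6.6
position: [0.4494, 0.2144, 0.1527]
orientation: [3.137, -0.146, -0.006]
wrist_force: [1.7, -0.5, -1.7]
width: 0.255
grip_force: 108.2
```

>>> servo_tool([
  {"claw":10,"x":-0.08,"y":0.35,"z":0,"twist":-0.04},
  {"claw":10,"x":-0.16,"y":0.7,"z":0,"twist":-0.086},
  {"claw":10,"x":-0.214,"y":1,"z":0,"twist":-0.086},
  {"claw":10,"x":-0.214,"y":1.0,"z":0,"twist":-0.086},
  {"claw":10,"x":-0.214,"y":1.0,"z":0,"twist":-0.086},
])

```text
time: 7.22
position: [0.405, 0.0698, 0.1539]
orientation: [-3.139, -0.12, 0.003]
wrist_force: [0.5, 0.1, -1.0]
width: 0.251
grip_force: 108.3
```

```bash
python3 pic.py pre1; python3 - <<'E'
from geo import *
from plant import robot
s=robot.read_state(); T=pk(-.172,.05,.0515); print(plan(s,T,PY))
E
```

```text
7.275 [0.40528937 0.07026277 0.15410592] 0.07808568428217293 [-1.01800164e-01  3.85263305e-01  2.02814392e+00  4.36344167e-04
  7.29675112e-01  1.39058541e+00] [-0.36658891  0.35969662 -2.06143294]
(array([-0.021,  0.147,  0.684]), np.float64(0.001))
```

View pics/pre1.png

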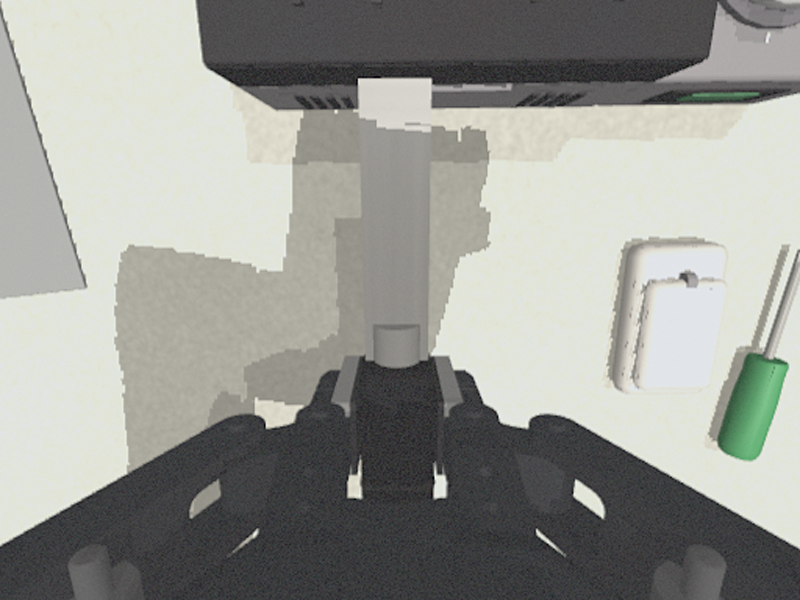

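The blade is square to the front face. The cover's top front corners are at about (204,63) and (713,54), so I can refine the pack pose.

```bash
python3 - <<'E'
from geo import *
import pickle
np.set_printoptions(precision=4,suppress=True)
info,im=pickle.load(open("pre1.pkl","rb")); c=cam(info)
p=ray(c,(np.array([(204,63),(713,54)])+.5)/1.5625-.5,.108); e=p[0]-p[1]
print(p,np.linalg.norm(e),np.arctan2(-e[0],e[1]))
b=ray(c,(np.array([(272,108),(746,103)])+.5)/1.5625-.5,.0); e=b[0]-b[1]
print(b,np.linalg.norm(e),np.arctan2(-e[0],e[1]))
for P,l in((p,(-.055,.05,0)),): print("orig",P.mean(0)-PR@l)
g=np.clip((im[30:80,100:500,::-1]/255.)**0.5*255,0,255).astype(np.uint8)
cv2.imwrite("pics/crop1.png",cv2.resize(g,None,fx=2,fy=6,interpolation=cv2.INTER_CUBIC))
E
```

```text
[[ 0.5114  0.1532  0.108 ]
 [ 0.5297 -0.0422  0.108 ]] 0.19626347078505196 0.09310949717715675
[[ 0.512   0.1564  0.    ]
 [ 0.5376 -0.1371  0.    ]] 0.2945910835840543 0.08694194792172949
orig [0.5793 0.0099 0.108 ]
```

View pics/crop1.png

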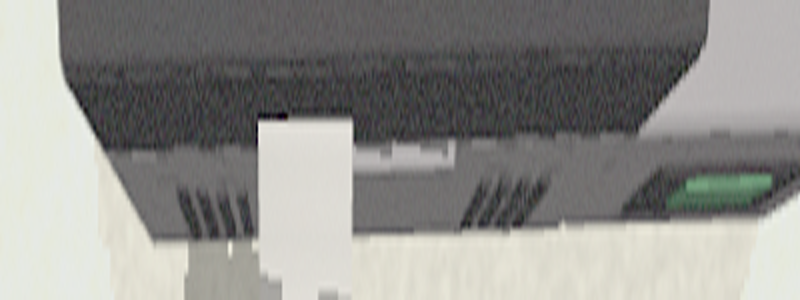

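```bash
sed -i 's/PY=.077; PO=np.array(\[.579,.0115,0\])/PY=.09; PO=np.array([.580,.012,0])/' geo.py; python3 - <<'E'
from geo import *
from plant import robot
s=robot.read_state(); T=pk(-.175,.05,.0515); print(T,plan(s,T,PY))
E
```

```text
[0.40121434 0.04606889 0.0515    ] (array([-0.039,  0.159,  0.684]), np.float64(-0.006))
```

>>> servo_tool([
  {"claw":10,"x":-0.02,"y":0.08,"z":0.2,"twist":-0.006},
  {"claw":10,"x":-0.039,"y":0.159,"z":0.45,"twist":-0.006},
  {"claw":10,"x":-0.039,"y":0.159,"z":0.684,"twist":-0.006},
  {"claw":10,"x":-0.039,"y":0.159,"z":0.684,"twist":-0.006},
  {"claw":10,"x":-0.039,"y":0.159,"z":0.684,"twist":-0.006},
])

```text
time: 7.9
position: [0.402, 0.0462, 0.0526]
orientation: [3.138, 0.144, 0.001]
wrist_force: [-0.5, -0.1, -2.5]
width: 0.255
grip_force: 108.3
```

>>> servo_tool([
  {"claw":10,"x":0.1,"y":0,"z":0,"twist":0},
  {"claw":10,"x":0.15,"y":0,"z":0,"twist":0},
  {"claw":10,"x":0.2,"y":0,"z":0,"twist":0},
  {"claw":10,"x":0.2,"y":0,"z":0,"twist":0},
])

```text
time: 8.4
position: [0.4323, 0.0482, 0.0527]
orientation: [3.138, 0.142, 0.003]
wrist_force: [-0.5, -0.8, -2.2]
width: 0.257
grip_force: 108.3
```

```bash
python3 pic.py ins1; python3 - <<'E'
from geo import *
import pickle
from plant import robot
s=robot.read_state(); print(plan(s,pk(-.055-.095+.024,.05,.0515),PY))
im=pickle.load(open("ins1.pkl","rb"))[1]
g=np.clip((im[0:120,150:420,::-1]/255.)**0.5*255,0,255).astype(np.uint8)
cv2.imwrite("pics/crop2.png",cv2.resize(g,None,fx=2.9,fy=2.9,interpolation=cv2.INTER_CUBIC))
E
```

```text
8.45 [0.43143355 0.0482424  0.05254691] 0.09008635465992279 [-1.47198348e-01  6.27013845e-01  2.04729435e+00 -1.55828711e-05
  4.66890414e-01  1.33352556e+00] [-0.31193814 -0.55836905 -1.01923991]
(array([ 0.125, -0.004,  0.007]), np.float64(0.0))
```

View pics/crop2.png

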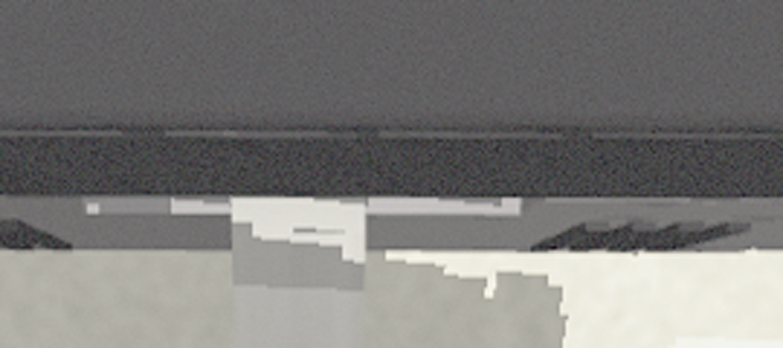

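>>> servo_tool([
  {"claw":10,"x":0.05,"y":0,"z":0,"twist":0},
  {"claw":10,"x":0.09,"y":0,"z":0,"twist":0},
  {"claw":10,"x":0.127,"y":0,"z":0,"twist":0},
  {"claw":10,"x":0.127,"y":0,"z":0,"twist":0},
], newtons=120)

```text
time: 8.95
position: [0.4511, 0.0498, 0.0521]
orientation: [3.138, 0.141, 0.001]
wrist_force: [0.6, -0.7, -1.3]
width: 0.255
grip_force: 119.2
```

>>> servo_tool([
  {"claw":10,"x":0,"y":0,"z":-0.02,"twist":0},
  {"claw":10,"x":0,"y":0,"z":-0.035,"twist":0},
  {"claw":10,"x":0,"y":0,"z":-0.045,"twist":0},
  {"claw":10,"x":0,"y":0,"z":-0.055,"twist":0},
  {"claw":10,"x":0,"y":0,"z":-0.065,"twist":0},
])

```text
time: 9.57
position: [0.45, 0.0499, 0.0615]
orientation: [-3.138, -0.141, 0.002]
wrist_force: [3.4, 0.4, -10.7]
width: 0.252
grip_force: 118.2
```

>>> servo_tool([
  {"claw":10,"x":0,"y":0,"z":-0.015,"twist":0},
  {"claw":10,"x":0,"y":0,"z":-0.03,"twist":0},
  {"claw":10,"x":0,"y":0,"z":-0.045,"twist":0},
  {"claw":10,"x":0,"y":0,"z":-0.06,"twist":0},
  {"claw":10,"x":0,"y":0,"z":-0.075,"twist":0},
])

```text
time: 10.2
position: [0.4507, 0.0498, 0.0736]
orientation: [3.138, 0.141, 0.002]
wrist_force: [0.8, 0.2, -3.9]
width: 0.255
grip_force: 119.2
```

```bash
python3 pic.py lift1; python3 -c "
from plant import robot
s=robot.read_state();print(s['moment'])"
```

```text
10.25 [0.45070384 0.04981373 0.07374631] 0.08975552737414466 [-1.37215710e-01  5.90210865e-01  1.98959033e+00 -2.99455667e-05
  5.60734253e-01  1.34385057e+00] [ 1.51786204 -0.18936763 -4.04412574]
[-0.00042185 -0.02931775 -0.01385282]
```

View pics/lift1.png

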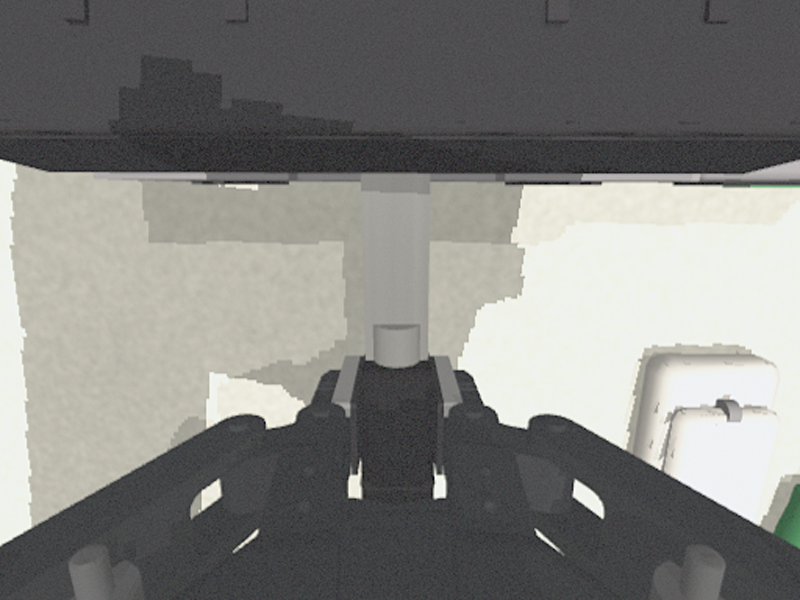

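>>> servo_tool([
  {"claw":10,"x":0.013,"y":0,"z":-0.04,"twist":0},
  {"claw":10,"x":0.027,"y":0,"z":-0.08,"twist":0},
  {"claw":10,"x":0.05,"y":0,"z":-0.14,"twist":0},
  {"claw":10,"x":0.08,"y":0,"z":-0.195,"twist":0},
  {"claw":10,"x":0.11,"y":0,"z":-0.25,"twist":0},
  {"claw":10,"x":0.147,"y":0,"z":-0.3,"twist":0},
  {"claw":10,"x":0.19,"y":0,"z":-0.345,"twist":0},
  {"claw":10,"x":0.24,"y":0,"z":-0.387,"twist":0},
  {"claw":10,"x":0.29,"y":0,"z":-0.425,"twist":0},
  {"claw":10,"x":0.347,"y":0,"z":-0.457,"twist":0},
  {"claw":10,"x":0.433,"y":0,"z":-0.493,"twist":0},
  {"claw":10,"x":0.433,"y":0,"z":-0.493,"twist":0},
])

```text
time: 11.75
position: [0.5179, 0.0556, 0.1477]
orientation: [3.138, 0.141, 0.007]
wrist_force: [0.3, 0.5, -2.0]
width: 0.252
grip_force: 119.4
```

```bash
python3 pic.py open1 side; python3 - <<'E'
import pickle,cv2,numpy as np
im=pickle.load(open("open1.pkl","rb"))[1]
g=np.clip((im[100:300,150:350,::-1]/255.)**0.6*255,0,255).astype(np.uint8)
cv2.imwrite("pics/crop3.png",cv2.resize(g,None,fx=3,fy=3,interpolation=cv2.INTER_CUBIC))
E
```

```text
11.8 [0.51672982 0.05558473 0.14746976] 0.08987434238976906 [-1.08085993e-01  5.09211555e-01  1.77871484e+00  1.31317929e-05
  8.50829784e-01  1.37282811e+00] [-0.70051256 -0.23306685 -0.5400737 ]
```

View pics/crop3.png

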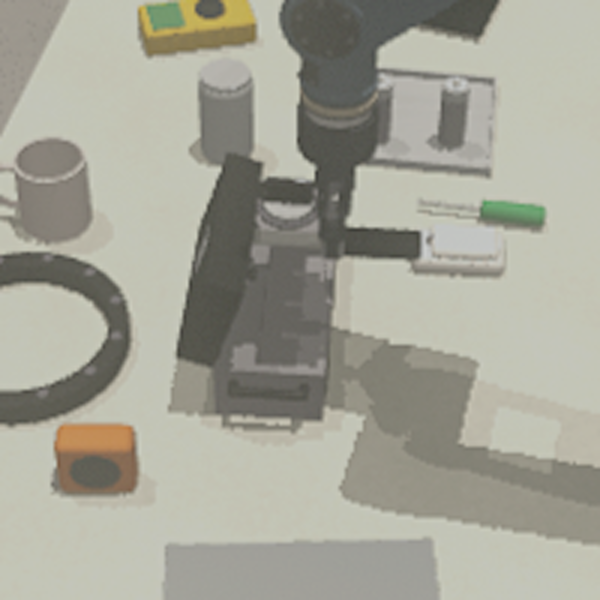

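The cover follows the blade, at about 1.3 rad. Lower slightly and push its inside back past upright, then withdraw.

>>> servo_tool([
  {"claw":10,"x":0,"y":0,"z":0.06,"twist":0},
  {"claw":10,"x":0.06,"y":0,"z":0.06,"twist":0},
  {"claw":10,"x":0.12,"y":0,"z":0.06,"twist":0},
  {"claw":10,"x":0.18,"y":0,"z":0.06,"twist":0},
  {"claw":10,"x":0.24,"y":0,"z":0.06,"twist":0},
  {"claw":10,"x":0.3,"y":0,"z":0.06,"twist":0},
  {"claw":10,"x":0.36,"y":0,"z":0.06,"twist":0},
  {"claw":10,"x":0.41,"y":0,"z":0.06,"twist":0},
  {"claw":10,"x":0.41,"y":0,"z":0.06,"twist":0},
])

```text
time: 12.92
position: [0.578, 0.0612, 0.1385]
orientation: [3.138, 0.141, 0.005]
wrist_force: [0.1, -0.3, -1.9]
width: 0.251
grip_force: 119.6
```

>>> servo_tool([
  {"claw":10,"x":-0.3,"y":0,"z":0,"twist":0},
  {"claw":10,"x":-0.6,"y":0,"z":0,"twist":0},
  {"claw":10,"x":-0.9,"y":0,"z":0,"twist":0},
  {"claw":10,"x":-0.9,"y":0,"z":0,"twist":0},
])

```text
time: 13.42
position: [0.4373, 0.0496, 0.1383]
orientation: [-3.138, -0.14, 0.007]
wrist_force: [0.7, 0.3, -2.0]
width: 0.253
grip_force: 119.7
```

```bash
python3 pic.py open2; python3 - <<'E'
from plant import cams
import cv2,numpy as np
im=cams.grab_frame("side")
a=np.clip((im[100:300,150:350,::-1]/255.)**0.6*255,0,255).astype(np.uint8)
b=cv2.resize(cv2.imread("pics/open2.png"),(400,300))
o=np.zeros((400,800,3),np.uint8);o[:400,:400]=cv2.resize(a,(400,400));o[:300,400:]=b
cv2.imwrite("pics/cmb1.png",o)
E
```

```text
13.475 [0.4410767  0.04913205 0.13870742] 0.08942345036712501 [-1.41928651e-01  4.48170490e-01  1.96768664e+00  1.49930712e-04
  7.24779823e-01  1.33933209e+00] [ 1.07561851  0.74110395 -1.08085818]
```

View pics/cmb1.png

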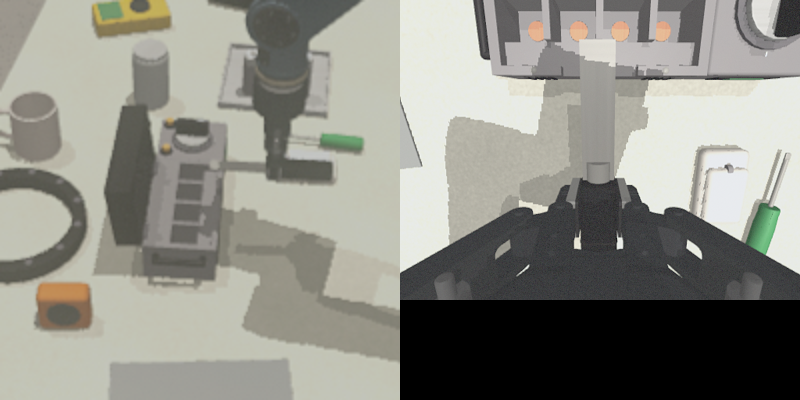

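The cover stands past upright and the four wells show copper contacts at the bottom (540–662, 30). Now I'll return the tool to the mat.

>>> servo_tool([
  {"claw":10,"x":0,"y":-0.35,"z":0,"twist":0},
  {"claw":10,"x":0.05,"y":-0.7,"z":0,"twist":0},
  {"claw":10,"x":0.1,"y":-1,"z":0,"twist":0},
])

```text
time: 13.9
position: [0.446, 0.2021, 0.1387]
orientation: [-3.138, -0.141, -0.007]
wrist_force: [0.1, -0.2, -1.9]
width: 0.255
grip_force: 119.7
```

>>> servo_tool([
  {"claw":10,"x":0.16,"y":-0.35,"z":0,"twist":0},
  {"claw":10,"x":0.32,"y":-0.7,"z":0.1,"twist":0},
  {"claw":10,"x":0.476,"y":-1,"z":0.3,"twist":0},
  {"claw":10,"x":0.476,"y":-1,"z":0.6,"twist":0},
  {"claw":10,"x":0.476,"y":-1,"z":0.6,"twist":0},
  {"claw":10,"x":0.476,"y":-1,"z":0.6,"twist":0},
])

```text
time: 14.65
position: [0.5022, 0.3559, 0.049]
orientation: [-3.138, -0.14, -0.003]
wrist_force: [-0.6, -0.0, -1.1]
width: 0.252
grip_force: 119.6
```

```bash
python3 pic.py place1; python3 - <<'E'
from geo import *
from plant import robot
print(plan(robot.read_state(),[.5,.3555,.0062],.09))
E
```

```text
14.7 [0.5026555  0.35596125 0.04985142] 0.08910451482303432 [ 4.34978941e-01  7.57060410e-01  1.58598608e+00 -4.25810080e-06
  7.95050151e-01  1.91667178e+00] [ 0.27698587 -0.5288435  -1.68391311]
(array([-0.019,  0.002,  0.291]), np.float64(-0.0))
```

>>> servo_tool([
  {"claw":10,"x":-0.01,"y":0,"z":0.12,"twist":0},
  {"claw":10,"x":-0.01,"y":0,"z":0.2,"twist":0},
  {"claw":10,"x":-0.01,"y":0,"z":0.25,"twist":0},
  {"claw":10,"x":-0.01,"y":0,"z":0.27,"twist":0},
  {"claw":10,"x":-0.01,"y":0,"z":0.28,"twist":0},
  {"claw":10,"x":-0.01,"y":0,"z":0.287,"twist":0},
  {"claw":10,"x":-0.01,"y":0,"z":0.29,"twist":0},
  {"claw":10,"x":-0.01,"y":0,"z":0.29,"twist":0},
])

```text
time: 15.7
position: [0.4997, 0.3556, 0.0055]
orientation: [-3.138, -0.141, -0.001]
wrist_force: [-0.9, -1.9, 4.7]
width: 0.247
grip_force: 120.5
```

>>> servo_tool([
  {"claw":10,"x":0,"y":0,"z":0,"twist":0},
  {"claw":30,"x":0,"y":0,"z":0,"twist":0},
  {"claw":50,"x":0,"y":0,"z":0,"twist":0},
  {"claw":60,"x":0,"y":0,"z":0,"twist":0},
  {"claw":60,"x":0,"y":0,"z":0,"twist":0},
  {"claw":60,"x":0,"y":0,"z":-0.1,"twist":0},
  {"claw":60,"x":0,"y":0,"z":-0.4,"twist":0},
  {"claw":60,"x":0,"y":0,"z":-0.7,"twist":0},
  {"claw":60,"x":0,"y":0,"z":-1,"twist":0},
], newtons=30)

```text
time: 16.82
position: [0.4995, 0.3555, 0.1571]
orientation: [-3.138, -0.141, -0.001]
wrist_force: [1.0, 0.3, -0.8]
width: 0.702
grip_force: 0.0
```

```bash
python3 pic.py rel1; python3 - <<'E'
from geo import *
import pickle
np.set_printoptions(precision=4,suppress=True)
info,im=pickle.load(open("rel1.pkl","rb")); c=cam(info)
# dark handle on mat
g=cv2.cvtColor(im,cv2.COLOR_RGB2GRAY); g[230:]=255
n,l,st,ce=cv2.connectedComponentsWithStats((g<45).astype(np.uint8))
for i in range(1,n):
    if st[i,4]>150: print(st[i],ce[i],ray(c,ce[i],.027)[0])
E
```

```text
16.875 [0.50293192 0.3573667  0.16361889] 0.09018647237080314 [4.36877439e-01 5.92614414e-01 1.52684052e+00 2.06664080e-05
 1.00938121e+00 1.91745032e+00] [ 1.36483154 -0.31856142  2.83281929]
[ 440   72   72  135 6570] [476.7816 136.5046] [0.5691 0.1491 0.027 ]
[ 242  173   24   57 1186] [253.8035 202.8744] [0.4844 0.3543 0.027 ]
```

>>> servo_tool([
  {"claw":60,"x":-0.05,"y":0.3,"z":-0.1,"twist":0},
  {"claw":60,"x":-0.1,"y":0.65,"z":-0.2,"twist":0},
  {"claw":60,"x":-0.1,"y":1,"z":-0.27,"twist":0},
])

```text
time: 17.25
position: [0.4976, 0.2037, 0.1967]
orientation: [-3.138, -0.143, -0.003]
wrist_force: [0.9, -0.5, -0.2]
width: 0.702
grip_force: 0.0
```

>>> servo_tool([
  {"claw":60,"x":-0.05,"y":0.35,"z":0,"twist":0},
  {"claw":60,"x":-0.1,"y":0.7,"z":0,"twist":0},
  {"claw":60,"x":-0.1,"y":1,"z":0,"twist":0},
  {"claw":60,"x":-0.1,"y":1,"z":0,"twist":0},
  {"claw":60,"x":-0.1,"y":1,"z":0,"twist":0},
  {"claw":60,"x":-0.1,"y":1,"z":0,"twist":0},
])

```text
time: 18.0
position: [0.4963, 0.0552, 0.1954]
orientation: [-3.138, -0.144, -0.0]
wrist_force: [0.1, 0.0, 0.1]
width: 0.703
grip_force: 0.0
```

```bash
python3 pic.py wells; python3 - <<'E'
from geo import *
import pickle
np.set_printoptions(precision=4,suppress=True)
info,im=pickle.load(open("wells.pkl","rb")); c=cam(info)
hsv=cv2.cvtColor(im,cv2.COLOR_RGB2HSV)
m=((hsv[...,0]<22)&(hsv[...,1]>75)&(hsv[...,2]>70)).astype(np.uint8)
n,l,st,ce=cv2.connectedComponentsWithStats(m)
for i in range(1,n):
    if st[i,4]>15: print(st[i],ce[i],ray(c,ce[i],.008)[0])
for w in(.119,.073,.027,-.019): P=pk(-.005,w,.008); print(P,proj(c,P))
E
```

```text
18.05 [0.49629081 0.05520961 0.19528758] 0.09171125580491629 [-1.13472200e-01  4.11513519e-01  1.78193719e+00  2.03263007e-04
  9.48138506e-01  1.36549433e+00] [-0.10827353  0.6129866   0.31348276]
[385  48  15  18 152] [392.2566  56.3026] [ 0.6409 -0.0804  0.008 ]
[460  48  21  18 249] [470.8956  56.8795] [ 0.6481 -0.1646  0.008 ]
[381  56   4   7  18] [382.5     59.2222] [ 0.6371 -0.0706  0.008 ]
[185 103  17  20 266] [193.1504 112.6278] [0.5632 0.13   0.008 ]
[226 104  18  19 270] [234.3556 112.8778] [0.5672 0.0838 0.008 ]
[267 104  18  19 273] [275.4249 113.033 ] [0.5713 0.0378 0.008 ]
[309 104  17  19 263] [316.7414 113.0228] [ 0.5756 -0.0086  0.008 ]
[0.5643 0.1301 0.008 ] [[193.126  111.6276]]
[0.5685 0.0843 0.008 ] [[234.0439 111.709 ]]
[0.5726 0.0384 0.008 ] [[274.9507 111.7903]]
[ 0.5767 -0.0074  0.008 ] [[315.8466 111.8716]]
```

>>> servo_tool([
  {"claw":60,"x":-0.1,"y":0.35,"z":0,"twist":0},
  {"claw":60,"x":-0.2,"y":0.7,"z":0,"twist":0},
  {"claw":60,"x":-0.3,"y":1,"z":0,"twist":0},
])

```text
time: 18.42
position: [0.4653, -0.0999, 0.1953]
orientation: [3.138, 0.145, 0.001]
wrist_force: [0.5, 1.1, -0.1]
width: 0.702
grip_force: 0.0
```

>>> servo_tool([
  {"claw":60,"x":-0.1,"y":0.35,"z":0,"twist":0},
  {"claw":60,"x":-0.2,"y":0.7,"z":0,"twist":0},
  {"claw":60,"x":-0.3,"y":1,"z":0,"twist":0},
  {"claw":60,"x":-0.3,"y":1,"z":0,"twist":0},
  {"claw":60,"x":-0.3,"y":1,"z":0,"twist":0},
  {"claw":60,"x":-0.3,"y":1,"z":0,"twist":0},
])

```text
time: 19.18
position: [0.4339, -0.251, 0.195]
orientation: [-3.137, -0.145, 0.001]
wrist_force: [-0.3, 0.9, -0.2]
width: 0.699
grip_force: 0.0
```

```bash
python3 pic.py tray1; python3 - <<'E'
from geo import *
import pickle
from plant import cams
np.set_printoptions(precision=4,suppress=True)
info,im=pickle.load(open("tray1.pkl","rb")); c=cam(info)
a=np.clip((im[...,::-1]/255.)**0.8*255,0,255).astype(np.uint8)
b=pickle.load(open("wells.pkl","rb"))[1][...,::-1]; b=np.clip((b/255.)**0.6*255,0,255).astype(np.uint8)
t=cams.grab_frame("top")[150:290,90:290,::-1]; t=np.clip((t/255.)**0.6*255,0,255).astype(np.uint8)
o=np.zeros((600,800,3),np.uint8);o[:300,:400]=cv2.resize(a,(400,300));o[:300,400:]=cv2.resize(b,(400,300)); o[300:,:400]=cv2.resize(t,(400,280))[:300] if 0 else cv2.copyMakeBorder(cv2.resize(t,(400,280)),0,20,0,0,cv2.BORDER_CONSTANT)
cv2.imwrite("pics/cmb2.png",o)
for k,P in dict(c1=(.5123,-.3101,.094),c2=(.421,-.3183,.094)).items(): print(k,proj(c,P))
E
```

```text
19.225 [ 0.43402871 -0.25109206  0.1951215 ] 0.09223954594378242 [-7.47793932e-01  4.14576877e-01  1.77666413e+00  2.11513113e-04
  9.51131253e-01  7.30640079e-01] [0.41545652 0.10242351 0.16950964]
c1 [[333.8142 111.5544]]
c2 [[326.0758 215.9677]]
```

```bash
cat > cells.py <<'E'
from geo import *
import pickle,sys
np.set_printoptions(precision=4,suppress=True)
info,im=pickle.load(open(sys.argv[1]+".pkl","rb")); c=cam(info)
g=cv2.medianBlur(cv2.cvtColor(im,cv2.COLOR_RGB2GRAY),3)
for lo,hi,z in((13,24,.091),(5,9,.094)):
    h=cv2.HoughCircles(g,cv2.HOUGH_GRADIENT,1.2,30,param1=100,param2=14,minRadius=lo,maxRadius=hi)
    for u,v,r in h[0][:14]:
        P=ray(c,(u,v),z)[0]
        if .37<P[0]<.57 and -.45<P[1]<-.26: print(z,u,v,r,P)
E
python3 cells.py tray1
```

```text
0.091 335.40002 109.8 20.32 [ 0.514 -0.312  0.091]
0.091 298.2 132.6 15.16 [ 0.4925 -0.2834  0.091 ]
0.091 330.6 216.6 20.68 [ 0.4198 -0.3235  0.091 ]
0.091 309.0 180.6 13.6 [ 0.4517 -0.2987  0.091 ]
0.091 291.0 77.4 21.880001 [ 0.5356 -0.2717  0.091 ]
0.091 294.6 207.00002 13.6 [ 0.426 -0.289  0.091]
0.094 335.40002 108.600006 6.8 [ 0.5147 -0.311   0.094 ]
0.094 327.0 213.00002 6.08 [ 0.4239 -0.3187  0.094 ]
```

>>> servo_tool([
  {"claw":60,"x":0.16,"y":0.15,"z":0,"twist":-0.09},
  {"claw":60,"x":0.33,"y":0.3,"z":0,"twist":-0.18},
  {"claw":60,"x":0.496,"y":0.451,"z":0,"twist":-0.27},
  {"claw":60,"x":0.496,"y":0.451,"z":0,"twist":-0.36},
  {"claw":60,"x":0.496,"y":0.451,"z":0,"twist":-0.45},
  {"claw":60,"x":0.496,"y":0.451,"z":0,"twist":-0.54},
  {"claw":60,"x":0.496,"y":0.451,"z":0,"twist":-0.63},
  {"claw":60,"x":0.496,"y":0.451,"z":0,"twist":-0.72},
  {"claw":60,"x":0.496,"y":0.451,"z":0,"twist":-0.81},
  {"claw":60,"x":0.496,"y":0.451,"z":0,"twist":-0.9},
  {"claw":60,"x":0.496,"y":0.451,"z":0,"twist":-1},
  {"claw":60,"x":0.496,"y":0.451,"z":0,"twist":-1},
])

```text
time: 20.78
position: [0.5142, -0.3126, 0.1951]
orientation: [-1.577, -2.717, -0.0]
wrist_force: [1.0, 0.1, -0.4]
width: 0.7
grip_force: 0.0
```

>>> servo_tool([
  {"claw":60,"x":0,"y":0,"z":0,"twist":-0.09},
  {"claw":60,"x":0,"y":0,"z":0,"twist":-0.18},
  {"claw":60,"x":0,"y":0,"z":0,"twist":-0.27},
  {"claw":60,"x":0,"y":0,"z":0,"twist":-0.36},
  {"claw":60,"x":0,"y":0,"z":0,"twist":-0.45},
  {"claw":60,"x":0,"y":0,"z":0,"twist":-0.54},
  {"claw":60,"x":0,"y":0,"z":0,"twist":-0.57},
  {"claw":60,"x":0,"y":0,"z":0,"twist":-0.57},
  {"claw":60,"x":0,"y":0,"z":0,"twist":-0.57},
])

```text
time: 21.9
position: [0.514, -0.3132, 0.1952]
orientation: [0.136, -3.139, -0.0]
wrist_force: [0.3, -0.4, -0.3]
width: 0.706
grip_force: 0.0
```

```bash
python3 pic.py tray2; python3 cells.py tray2; python3 - <<'E'
from geo import *
from plant import robot
import pickle
c=cam(pickle.load(open("pack1.pkl","rb"))[0]); print("cell2 pack1",ray(c,(np.array([(233,36)])+.5)/1.5625-.5,.094))
print(plan(robot.read_state(),[.5143,-.3115,.065],PY+np.pi))
E
```

```text
21.95 [ 0.51403159 -0.31331098  0.19515171] -3.054636714860976 [-7.32837142e-01  5.38870540e-01  1.52881337e+00 -6.41808978e-07
  1.07396030e+00 -2.39058910e+00] [-0.76885061  0.80077179 -0.08105759]
0.091 252.6 85.8 20.68 [ 0.4232 -0.3216  0.091 ]
0.091 271.80002 161.40001 20.68 [ 0.4839 -0.2994  0.091 ]
0.091 256.2 193.8 13.96 [ 0.5146 -0.3105  0.091 ]
0.091 301.80002 211.8 16.6 [ 0.528  -0.2669  0.091 ]
0.091 159.0 192.6 21.880001 [ 0.5211 -0.3984  0.091 ]
0.091 288.6 72.600006 22.0 [ 0.4107 -0.2933  0.091 ]
0.094 256.2 193.8 6.8 [ 0.5138 -0.3105  0.094 ]
cell2 pack1 [[ 0.42255808 -0.32053294  0.094     ]]
(array([-0.003,  0.012,  0.868]), np.float64(-0.002))
```

>>> servo_tool([
  {"claw":60,"x":-0.003,"y":0.014,"z":0.3,"twist":0},
  {"claw":60,"x":-0.003,"y":0.014,"z":0.6,"twist":0},
  {"claw":60,"x":-0.003,"y":0.014,"z":0.8,"twist":0},
  {"claw":60,"x":-0.003,"y":0.014,"z":0.868,"twist":0},
  {"claw":60,"x":-0.003,"y":0.014,"z":0.868,"twist":0},
  {"claw":40,"x":-0.003,"y":0.014,"z":0.868,"twist":0},
  {"claw":25,"x":-0.003,"y":0.014,"z":0.868,"twist":0},
  {"claw":25,"x":-0.003,"y":0.014,"z":0.868,"twist":0},
  {"claw":25,"x":-0.003,"y":0.014,"z":0.868,"twist":0},
  {"claw":25,"x":-0.003,"y":0.014,"z":0.868,"twist":0},
], newtons=45)

```text
time: 23.2
position: [0.5151, -0.312, 0.0666]
orientation: [-0.138, 3.136, -0.003]
wrist_force: [0.0, 1.2, 5.8]
width: 0.369
grip_force: 44.6
```

>>> servo_tool([
  {"claw":25,"x":0,"y":0,"z":-0.05,"twist":0},
  {"claw":25,"x":0,"y":0,"z":-0.2,"twist":0},
  {"claw":25,"x":0,"y":0,"z":-0.5,"twist":0},
  {"claw":25,"x":0,"y":0,"z":-0.8,"twist":0},
  {"claw":25,"x":0,"y":0,"z":-1,"twist":0},
  {"claw":25,"x":0,"y":0,"z":-1,"twist":0},
])

```text
time: 23.95
position: [0.5153, -0.3124, 0.2175]
orientation: [-0.138, 3.134, -0.007]
wrist_force: [0.6, -0.2, -2.3]
width: 0.364
grip_force: 45.2
```

>>> servo_tool([
  {"claw":25,"x":-0.06,"y":0.2,"z":0,"twist":0},
  {"claw":25,"x":-0.12,"y":0.5,"z":0,"twist":0},
  {"claw":25,"x":-0.2,"y":0.8,"z":0,"twist":0},
  {"claw":25,"x":-0.3,"y":1,"z":0,"twist":0},
])

```text
time: 24.45
position: [0.5439, -0.1552, 0.2125]
orientation: [0.139, -3.133, -0.005]
wrist_force: [0.7, 0.1, -2.6]
width: 0.373
grip_force: 45.1
```

>>> servo_tool([
  {"claw":25,"x":-0.1,"y":0.3,"z":0,"twist":0},
  {"claw":25,"x":-0.2,"y":0.6,"z":0,"twist":0},
  {"claw":25,"x":-0.3,"y":0.85,"z":0,"twist":0},
  {"claw":25,"x":-0.3,"y":1,"z":0,"twist":0},
  {"claw":25,"x":-0.3,"y":1,"z":0,"twist":0},
])

```text
time: 25.08
position: [0.5756, -0.0027, 0.2127]
orientation: [0.143, -3.133, -0.002]
wrist_force: [-0.3, -0.0, -1.9]
width: 0.371
grip_force: 45.1
```

>>> servo_tool([
  {"claw":25,"x":0,"y":0.15,"z":0,"twist":0},
  {"claw":25,"x":0,"y":0.28,"z":0,"twist":0},
  {"claw":25,"x":0,"y":0.28,"z":0,"twist":0},
  {"claw":25,"x":0,"y":0.28,"z":0,"twist":0},
  {"claw":25,"x":0,"y":0.28,"z":0,"twist":0},
])

```text
time: 25.7
position: [0.5739, 0.0364, 0.215]
orientation: [-0.137, 3.138, -0.001]
wrist_force: [-0.0, -1.0, -2.1]
width: 0.373
grip_force: 45.3
```

```bash
python3 pic.py held1; python3 - <<'E'
from geo import *
from plant import robot
s=robot.read_state(); print(plan(s,[.572,.038,.081],PY+np.pi),s["moment"])
E
```

```text
25.75 [0.57393604 0.0364403  0.21497926] -3.0541581281620256 [-1.30684986e-01  4.79815753e-01  1.57792071e+00 -3.01027990e-04
  1.08358259e+00 -1.78877491e+00] [ 0.10023818 -0.18363557 -2.4011957 ]
(array([0.012, 0.012, 0.893]), np.float64(-0.001)) [ 0.00712374  0.01649047 -0.08376295]
```

>>> servo_tool([
  {"claw":25,"x":0.006,"y":0.012,"z":0.2,"twist":0},
  {"claw":25,"x":0.006,"y":0.012,"z":0.4,"twist":0},
  {"claw":25,"x":0.006,"y":0.012,"z":0.5,"twist":0},
  {"claw":25,"x":0.006,"y":0.012,"z":0.54,"twist":0},
  {"claw":25,"x":0.006,"y":0.012,"z":0.58,"twist":0},
  {"claw":25,"x":0.006,"y":0.012,"z":0.62,"twist":0},
  {"claw":25,"x":0.006,"y":0.012,"z":0.66,"twist":0},
  {"claw":25,"x":0.006,"y":0.012,"z":0.66,"twist":0},
])

```text
time: 26.75
position: [0.5724, 0.0389, 0.1157]
orientation: [0.139, -3.138, -0.0]
wrist_force: [1.0, 0.2, -1.5]
width: 0.373
grip_force: 45.3
```

>>> servo_tool([
  {"claw":25,"x":0,"y":0,"z":0.06,"twist":0},
  {"claw":25,"x":0,"y":0,"z":0.12,"twist":0},
  {"claw":25,"x":0,"y":0,"z":0.17,"twist":0},
  {"claw":25,"x":0,"y":0,"z":0.21,"twist":0},
  {"claw":25,"x":0,"y":0,"z":0.24,"twist":0},
  {"claw":25,"x":0,"y":0,"z":0.26,"twist":0},
  {"claw":25,"x":0,"y":0,"z":0.275,"twist":0},
  {"claw":25,"x":0,"y":0,"z":0.285,"twist":0},
  {"claw":25,"x":0,"y":0,"z":0.29,"twist":0},
  {"claw":25,"x":0,"y":0,"z":0.29,"twist":0},
])

```text
time: 28.0
position: [0.5727, 0.0389, 0.0725]
orientation: [-0.139, 3.138, 0.0]
wrist_force: [0.3, 0.4, -1.7]
width: 0.369
grip_force: 45.3
```

>>> servo_tool([
  {"claw":25,"x":0,"y":0,"z":0.005,"twist":0},
  {"claw":25,"x":0,"y":0,"z":0.01,"twist":0},
  {"claw":25,"x":0,"y":0,"z":0.014,"twist":0},
  {"claw":25,"x":0,"y":0,"z":0.014,"twist":0},
])

```text
time: 28.5
position: [0.5728, 0.0389, 0.0707]
orientation: [-0.139, 3.138, -0.0]
wrist_force: [0.0, -1.0, 0.4]
width: 0.372
grip_force: 45.6
```

>>> servo_tool([
  {"claw":32,"x":0,"y":0,"z":0.002,"twist":0},
  {"claw":36,"x":0,"y":0,"z":0.002,"twist":0},
  {"claw":42,"x":0,"y":0,"z":0.002,"twist":0},
  {"claw":50,"x":0,"y":0,"z":0,"twist":0},
  {"claw":50,"x":0,"y":0,"z":0,"twist":0},
  {"claw":50,"x":0,"y":0,"z":-0.1,"twist":0},
  {"claw":50,"x":0,"y":0,"z":-0.4,"twist":0},
  {"claw":60,"x":0,"y":0,"z":-0.8,"twist":0},
  {"claw":60,"x":0,"y":0,"z":-1,"twist":0},
  {"claw":60,"x":0,"y":0,"z":-1,"twist":0},
])

```text
time: 29.75
position: [0.5747, 0.0387, 0.2245]
orientation: [-0.138, 3.13, -0.002]
wrist_force: [-0.6, -0.7, -0.1]
width: 0.702
grip_force: 0.0
```

>>> servo_tool([
  {"claw":60,"x":0.15,"y":-0.35,"z":0,"twist":0},
  {"claw":60,"x":0.3,"y":-0.7,"z":0,"twist":0},
  {"claw":60,"x":0.45,"y":-1,"z":0,"twist":0},
])

```text
time: 30.12
position: [0.5173, -0.1177, 0.2196]
orientation: [0.139, -3.137, -0.001]
wrist_force: [0.5, -0.6, -0.3]
width: 0.701
grip_force: 0.0
```

>>> servo_tool([
  {"claw":60,"x":0.2,"y":-0.35,"z":0,"twist":0},
  {"claw":60,"x":0.4,"y":-0.7,"z":0,"twist":0},
  {"claw":60,"x":0.6,"y":-1,"z":0,"twist":0},
  {"claw":60,"x":0.6,"y":-1,"z":0,"twist":0},
])

```text
time: 30.62
position: [0.4402, -0.2768, 0.2196]
orientation: [0.129, -3.138, -0.001]
wrist_force: [0.6, 0.3, -0.3]
width: 0.698
grip_force: 0.0
```

>>> servo_tool([
  {"claw":60,"x":0.08,"y":-0.25,"z":0,"twist":0},
  {"claw":60,"x":0.16,"y":-0.47,"z":0,"twist":0},
  {"claw":60,"x":0.16,"y":-0.47,"z":0,"twist":0},
  {"claw":60,"x":0.16,"y":-0.47,"z":0,"twist":0},
  {"claw":60,"x":0.16,"y":-0.47,"z":0,"twist":0},
])

```text
time: 31.25
position: [0.4247, -0.3444, 0.2201]
orientation: [0.141, -3.138, -0.002]
wrist_force: [0.1, -1.1, -0.3]
width: 0.705
grip_force: 0.0
```

```bash
python3 pic.py tray3; python3 cells.py tray3; python3 - <<'E'
from geo import *
from plant import robot
print(plan(robot.read_state(),[.4227,-.3205,.0665],PY+np.pi))
E
```

```text
31.3 [ 0.42478658 -0.34461363  0.22019513] -3.0517748445015425 [-8.86042620e-01  4.37175017e-01  1.64084781e+00  2.58147683e-04
  1.06460772e+00 -2.54678184e+00] [ 0.00208462  0.35119158 -0.4577276 ]
0.091 279.0 185.40001 15.16 [ 0.4211 -0.3189  0.091 ]
0.091 285.0 155.40001 15.4 [ 0.3911 -0.3165  0.091 ]
0.091 288.6 253.8 22.0 [ 0.4942 -0.3003  0.091 ]
0.091 203.40001 252.6 22.0 [ 0.5009 -0.3903  0.091 ]
0.094 277.80002 187.8 6.2 [ 0.423  -0.3201  0.094 ]
0.094 309.0 141.0 6.6800003 [ 0.3753 -0.296   0.094 ]
(array([-1.000e-03,  1.600e-01,  1.025e+00]), np.float64(-0.0))
```

>>> servo_tool([
  {"claw":60,"x":-0.002,"y":0.162,"z":0,"twist":0},
  {"claw":60,"x":-0.002,"y":0.162,"z":0.25,"twist":0},
  {"claw":60,"x":-0.002,"y":0.162,"z":0.55,"twist":0},
  {"claw":60,"x":-0.002,"y":0.162,"z":0.8,"twist":0},
  {"claw":60,"x":-0.002,"y":0.162,"z":0.9,"twist":0},
  {"claw":60,"x":-0.002,"y":0.162,"z":0.9,"twist":0},
])

```text
time: 32.05
position: [0.4227, -0.3213, 0.0849]
orientation: [0.139, -3.138, -0.002]
wrist_force: [0.7, -0.1, -0.2]
width: 0.702
grip_force: 0.0
```

>>> servo_tool([
  {"claw":60,"x":0,"y":0,"z":0.08,"twist":0},
  {"claw":60,"x":0,"y":0,"z":0.125,"twist":0},
  {"claw":40,"x":0,"y":0,"z":0.125,"twist":0},
  {"claw":25,"x":0,"y":0,"z":0.125,"twist":0},
  {"claw":25,"x":0,"y":0,"z":0.125,"twist":0},
  {"claw":25,"x":0,"y":0,"z":0.125,"twist":0},
  {"claw":25,"x":0,"y":0,"z":0.125,"twist":0},
], newtons=45)

```text
time: 32.92
position: [0.4227, -0.3218, 0.067]
orientation: [-0.139, 3.138, -0.0]
wrist_force: [-0.6, 1.2, 4.2]
width: 0.372
grip_force: 44.5
```

>>> servo_tool([
  {"claw":25,"x":0,"y":0,"z":-0.05,"twist":0},
  {"claw":25,"x":0,"y":0,"z":-0.2,"twist":0},
  {"claw":25,"x":0,"y":0,"z":-0.5,"twist":0},
  {"claw":25,"x":0,"y":0,"z":-0.8,"twist":0},
  {"claw":25,"x":0,"y":0,"z":-1,"twist":0},
  {"claw":25,"x":0,"y":0,"z":-1,"twist":0},
  {"claw":25,"x":0,"y":0,"z":-1,"twist":0},
])

```text
time: 33.8
position: [0.4219, -0.3212, 0.2155]
orientation: [0.138, -3.137, -0.003]
wrist_force: [-0.7, -0.2, -3.5]
width: 0.375
grip_force: 45.0
```

```bash
python3 - <<'E'
from geo import *
from plant import robot
s=robot.read_state(); print(plan(s,[.5645,.130,.22],PY+np.pi))
E
```

```text
(array([-1.211,  2.913, -0.027]), np.float64(-0.001))
```

>>> servo_tool([
  {"claw":25,"x":-0.06,"y":0.2,"z":0,"twist":0},
  {"claw":25,"x":-0.15,"y":0.5,"z":0,"twist":0},
  {"claw":25,"x":-0.27,"y":0.8,"z":0,"twist":0},
  {"claw":25,"x":-0.4,"y":1,"z":0,"twist":0},
])

```text
time: 34.3
position: [0.4677, -0.1645, 0.2144]
orientation: [0.139, -3.134, -0.005]
wrist_force: [-0.4, -0.8, -1.9]
width: 0.37
grip_force: 45.1
```

>>> servo_tool([
  {"claw":25,"x":-0.13,"y":0.3,"z":0,"twist":0},
  {"claw":25,"x":-0.26,"y":0.6,"z":0,"twist":0},
  {"claw":25,"x":-0.38,"y":0.9,"z":0,"twist":0},
  {"claw":25,"x":-0.4,"y":1,"z":0,"twist":0},
])

```text
time: 34.8
position: [0.515, -0.0099, 0.2146]
orientation: [0.143, -3.134, -0.002]
wrist_force: [0.0, -0.7, -2.2]
width: 0.369
grip_force: 45.1
```

>>> servo_tool([
  {"claw":25,"x":-0.13,"y":0.3,"z":0,"twist":0},
  {"claw":25,"x":-0.26,"y":0.6,"z":0,"twist":0},
  {"claw":25,"x":-0.38,"y":0.85,"z":0,"twist":0},
  {"claw":25,"x":-0.41,"y":0.91,"z":0,"twist":0},
  {"claw":25,"x":-0.41,"y":0.91,"z":0,"twist":0},
  {"claw":25,"x":-0.41,"y":0.91,"z":0,"twist":0},
  {"claw":25,"x":-0.41,"y":0.91,"z":0,"twist":0},
])

```text
time: 35.67
position: [0.5647, 0.1276, 0.2165]
orientation: [0.136, -3.138, 0.0]
wrist_force: [1.0, -0.7, -3.1]
width: 0.375
grip_force: 45.3
```

```bash
python3 - <<'E'
from geo import *
from plant import robot
s=robot.read_state(); print(s["position"],s["wrist_force"],plan(s,[.564,.130,.115],PY+np.pi))
E
```

```text
[0.56467476 0.12755422 0.21646823] [ 0.95822168 -0.73526717 -3.07646916] (array([0.003, 0.017, 0.676]), np.float64(-0.002))
```

>>> servo_tool([
  {"claw":25,"x":0.003,"y":0.018,"z":0.2,"twist":0},
  {"claw":25,"x":0.003,"y":0.018,"z":0.4,"twist":0},
  {"claw":25,"x":0.003,"y":0.018,"z":0.52,"twist":0},
  {"claw":25,"x":0.003,"y":0.018,"z":0.56,"twist":0},
  {"claw":25,"x":0.003,"y":0.018,"z":0.6,"twist":0},
  {"claw":25,"x":0.003,"y":0.018,"z":0.64,"twist":0},
  {"claw":25,"x":0.003,"y":0.018,"z":0.68,"twist":0},
  {"claw":25,"x":0.003,"y":0.018,"z":0.68,"twist":0},
])

```text
time: 36.67
position: [0.5641, 0.1315, 0.1143]
orientation: [0.139, -3.138, -0.0]
wrist_force: [-0.4, -0.1, -2.1]
width: 0.368
grip_force: 45.3
```

>>> servo_tool([
  {"claw":25,"x":0,"y":0,"z":0.06,"twist":0},
  {"claw":25,"x":0,"y":0,"z":0.12,"twist":0},
  {"claw":25,"x":0,"y":0,"z":0.17,"twist":0},
  {"claw":25,"x":0,"y":0,"z":0.21,"twist":0},
  {"claw":25,"x":0,"y":0,"z":0.24,"twist":0},
  {"claw":25,"x":0,"y":0,"z":0.255,"twist":0},
  {"claw":25,"x":0,"y":0,"z":0.265,"twist":0},
  {"claw":25,"x":0,"y":0,"z":0.265,"twist":0},
])

```text
time: 37.67
position: [0.5644, 0.1315, 0.0749]
orientation: [-0.138, 3.138, 0.0]
wrist_force: [0.3, 0.0, -1.4]
width: 0.371
grip_force: 45.3
```

>>> servo_tool([
  {"claw":25,"x":0,"y":0,"z":0.01,"twist":0},
  {"claw":25,"x":0,"y":0,"z":0.018,"twist":0},
  {"claw":25,"x":0,"y":0,"z":0.024,"twist":0},
  {"claw":25,"x":0,"y":0,"z":0.028,"twist":0},
  {"claw":25,"x":0,"y":0,"z":0.028,"twist":0},
])

```text
time: 38.3
position: [0.5645, 0.1316, 0.071]
orientation: [-0.138, 3.138, 0.0]
wrist_force: [-1.0, -0.5, 1.2]
width: 0.368
grip_force: 45.8
```

>>> servo_tool([
  {"claw":32,"x":0,"y":0,"z":0.002,"twist":0},
  {"claw":36,"x":0,"y":0,"z":0.002,"twist":0},
  {"claw":42,"x":0,"y":0,"z":0.002,"twist":0},
  {"claw":50,"x":0,"y":0,"z":0,"twist":0},
  {"claw":50,"x":0,"y":0,"z":0,"twist":0},
  {"claw":50,"x":0,"y":0,"z":-0.1,"twist":0},
  {"claw":50,"x":0,"y":0,"z":-0.4,"twist":0},
  {"claw":50,"x":0,"y":0,"z":-0.8,"twist":0},
  {"claw":50,"x":0,"y":0,"z":-1,"twist":0},
  {"claw":50,"x":0,"y":0,"z":-1,"twist":0},
])

```text
time: 39.55
position: [0.5664, 0.1317, 0.2249]
orientation: [-0.138, 3.13, -0.0]
wrist_force: [-0.2, 0.0, 0.1]
width: 0.588
grip_force: 0.0
```

>>> servo_tool([
  {"claw":20,"x":0.5,"y":-0.2,"z":-0.2,"twist":0},
  {"claw":0,"x":0.7,"y":-0.4,"z":-0.3,"twist":0},
  {"claw":0,"x":0.7,"y":-0.5,"z":-0.3,"twist":0},
  {"claw":0,"x":0.7,"y":-0.5,"z":-0.3,"twist":0},
  {"claw":0,"x":0.7,"y":-0.5,"z":-0.3,"twist":0},
  {"claw":0,"x":0.7,"y":-0.5,"z":-0.3,"twist":0},
])

```text
time: 40.3
position: [0.4665, 0.0483, 0.2651]
orientation: [0.14, -3.137, -0.001]
wrist_force: [-0.4, -0.1, 0.1]
width: -0.001
grip_force: 0.0
```

```bash
python3 pic.py in1; python3 - <<'E'
from geo import *
import pickle
from plant import cams
np.set_printoptions(precision=4,suppress=True)
E=lambda a:np.clip((a[...,::-1]/255.)**0.6*255,0,255).astype(np.uint8)
info,im=pickle.load(open("in1.pkl","rb")); c=cam(info)
t=cams.grab_frame("top"); sd=cams.grab_frame("side")
o=np.zeros((600,800,3),np.uint8)
o[:300,:400]=cv2.resize(E(im),(400,300)); o[:300,400:]=cv2.resize(E(sd[90:300,130:410]),(400,300))
o[300:,:400]=cv2.resize(E(t[150:300,85:285]),(400,300)); o[300:,400:]=cv2.resize(E(t[150:300,285:485]),(400,300))
cv2.imwrite("pics/last.png",o)
for n,y in(("w1",.119),("w3",.027)): print(n,proj(c,[pk(-.005,y,.098),pk(-.005,y,.008)]).ravel())
E
```

```text
40.35 [0.4664764  0.0482394  0.26511426] -3.0523427037808157 [-1.36014145e-01  2.72129793e-01  1.76740495e+00  1.73000459e-04
  1.10314456e+00 -1.79613829e+00] [0.02225026 0.44531985 0.32638772]
w1 [312.8913 263.0262 300.9554 233.8968]
w3 [237.4645 263.0428 240.7362 233.9116]
```

View pics/last.png

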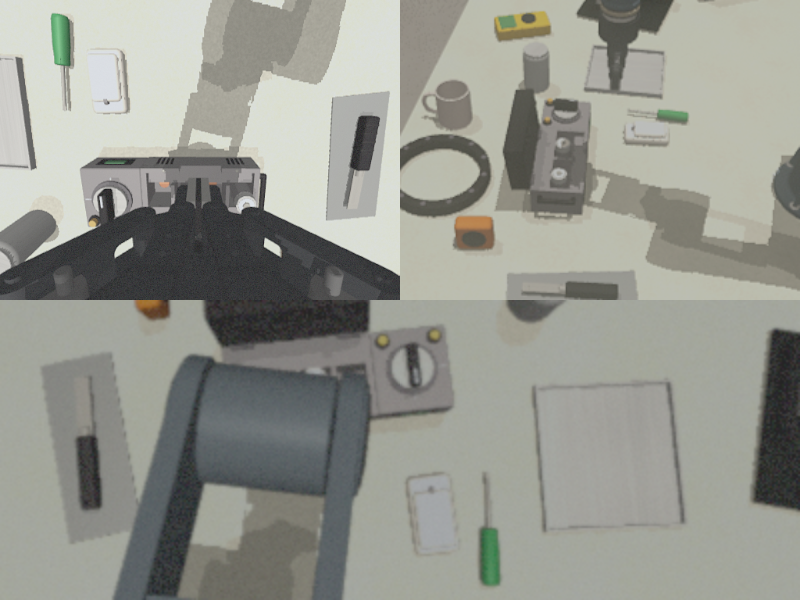

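Cells stand in wells 1 and 3, the tray is empty, the pry tool lies on the mat and the cover is open. Next I'll go behind the cover to close it.

>>> servo_tool([
  {"claw":0,"x":-0.35,"y":0.02,"z":0,"twist":0},
  {"claw":0,"x":-0.7,"y":0.02,"z":0,"twist":0},
  {"claw":0,"x":-1,"y":0.02,"z":0,"twist":0},
])

```text
time: 40.83
position: [0.6174, 0.0644, 0.2654]
orientation: [-0.14, 3.138, -0.0]
wrist_force: [0.3, -0.8, 0.1]
width: -0.004
grip_force: 0.0
```

>>> servo_tool([
  {"claw":0,"x":-0.35,"y":0,"z":0,"twist":0},
  {"claw":0,"x":-0.73,"y":0,"z":0,"twist":0},
  {"claw":0,"x":-0.73,"y":0,"z":0,"twist":0},
  {"claw":0,"x":-0.73,"y":0,"z":0.2,"twist":0},
  {"claw":0,"x":-0.73,"y":0,"z":0.5,"twist":0},
  {"claw":0,"x":-0.73,"y":0,"z":0.767,"twist":0},
  {"claw":0,"x":-0.73,"y":0,"z":0.767,"twist":0},
  {"claw":0,"x":-0.73,"y":0,"z":0.767,"twist":0},
])

```text
time: 41.82
position: [0.7252, 0.0736, 0.1523]
orientation: [-0.139, 3.136, -0.0]
wrist_force: [0.1, 0.8, 0.1]
width: -0.004
grip_force: 0.0
```

```bash
cat > loc.py <<'E'
from geo import *
from plant import robot
s=robot.read_state(); np.set_printoptions(precision=4,suppress=True)
print("local",PR.T@(s["position"]-PO),"yaw-PY",yaw(s)-PY,"F",s["wrist_force"],"M",s["moment"],s["joints"],s["time"])
E
python3 loc.py
```

```text
local [0.1501 0.0483 0.1523] yaw-PY -3.143148460444111 F [0.081  0.7878 0.0691] M [0.0288 0.0046 0.0427] [-0.0518  0.7511  1.2113  0.      1.1771 -1.711 ] 41.825
```

>>> servo_tool([
  {"claw":0,"x":0.067,"y":0,"z":0.013,"twist":0},
  {"claw":0,"x":0.147,"y":0,"z":0.013,"twist":0},
  {"claw":0,"x":0.227,"y":0,"z":0.013,"twist":0},
  {"claw":0,"x":0.307,"y":0,"z":0.013,"twist":0},
  {"claw":0,"x":0.387,"y":0,"z":0.013,"twist":0},
  {"claw":0,"x":0.467,"y":0,"z":0.013,"twist":0},
  {"claw":0,"x":0.547,"y":0,"z":0.013,"twist":0},
  {"claw":0,"x":0.627,"y":0,"z":0.013,"twist":0},
  {"claw":0,"x":0.707,"y":0,"z":0.013,"twist":0},
  {"claw":0,"x":0.787,"y":0,"z":0.013,"twist":0},
  {"claw":0,"x":0.787,"y":0,"z":0.013,"twist":0},
])

```text
time: 43.2
position: [0.6047, 0.0631, 0.148]
orientation: [0.138, -3.135, -0.001]
wrist_force: [-0.2, -0.2, 0.2]
width: 0.001
grip_force: 0.0
```

>>> servo_tool([
  {"claw":0,"x":0.06,"y":0,"z":0.005,"twist":0},
  {"claw":0,"x":0.13,"y":0,"z":0.013,"twist":0},
  {"claw":0,"x":0.2,"y":0,"z":0.033,"twist":0},
  {"claw":0,"x":0.253,"y":0,"z":0.053,"twist":0},
  {"claw":0,"x":0.29,"y":0,"z":0.08,"twist":0},
  {"claw":0,"x":0.32,"y":0,"z":0.107,"twist":0},
  {"claw":0,"x":0.35,"y":0,"z":0.133,"twist":0},
  {"claw":0,"x":0.38,"y":0,"z":0.16,"twist":0},
  {"claw":0,"x":0.41,"y":0,"z":0.18,"twist":0},
  {"claw":0,"x":0.44,"y":0,"z":0.2,"twist":0},
  {"claw":0,"x":0.44,"y":0,"z":0.2,"twist":0},
])

```text
time: 44.58
position: [0.5406, 0.0572, 0.1184]
orientation: [0.138, -3.137, -0.0]
wrist_force: [0.7, 0.5, -0.1]
width: 0.0
grip_force: 0.0
```

```bash
python3 loc.py
```

```text
local [-0.0352  0.0486  0.1184] yaw-PY -3.1434206835437997 F [ 0.6924  0.5469 -0.1495] M [ 0.043  -0.0396  0.0391] [-0.1002  0.5821  1.7377  0.      0.823  -1.7591] 44.575
```

```bash
python3 - <<'E'
from geo import *
from plant import cams
im=cams.grab_frame("side"); c=cam(cams.camera_info("side")); s0=np.load("side0.npy")
np.save("side1.npy",im)
for n,P in dict(w1=pk(-.005,.119,.098),openface=pk(.055,.119,.16),tl=pk(-.04,.14,.112),front=pk(-.055,.13,.09)).items():
    u,v=np.round(proj(c,P)[0]).astype(int); print(n,u,v,im[v-1:v+2,u-1:u+2].mean((0,1)),s0[v-1:v+2,u-1:u+2].mean((0,1)))
E
```

```text
w1 241 210 [45.         44.22222222 37.88888889] [45.11111111 44.77777778 38.33333333]
openface 220 193 [165.66666667 167.55555556 150.        ] [155.88888889 157.88888889 140.77777778]
tl 253 212 [44.22222222 42.88888889 37.44444444] [45.33333333 45.33333333 38.77777778]
front 258 215 [48.11111111 47.88888889 40.77777778] [57.55555556 56.77777778 48.33333333]
```

>>> servo_tool([
  {"claw":0,"x":0.04,"y":0,"z":0.01,"twist":0},
  {"claw":0,"x":0.05,"y":0,"z":0.02,"twist":0},
  {"claw":0,"x":0.05,"y":0,"z":0.03,"twist":0},
  {"claw":0,"x":0.05,"y":0,"z":0.04,"twist":0},
  {"claw":0,"x":0.05,"y":0,"z":0.047,"twist":0},
])

```text
time: 45.25
position: [0.5333, 0.0564, 0.1126]
orientation: [0.139, -3.138, 0.001]
wrist_force: [-2.4, -0.8, 5.0]
width: -0.006
grip_force: 2.9
```

>>> servo_tool([
  {"claw":0,"x":0,"y":0,"z":0.007,"twist":0},
  {"claw":0,"x":0,"y":0,"z":0.014,"twist":0},
  {"claw":0,"x":0,"y":0,"z":0.02,"twist":0},
  {"claw":0,"x":0,"y":0,"z":0.02,"twist":0},
])

```text
time: 45.75
position: [0.5341, 0.0566, 0.1083]
orientation: [-0.138, 3.138, 0.0]
wrist_force: [-1.2, 0.1, -0.3]
width: 0.001
grip_force: 0.0
```

>>> servo_tool([
  {"claw":0,"x":0,"y":0,"z":0.005,"twist":0},
  {"claw":0,"x":0,"y":0,"z":0.01,"twist":0},
  {"claw":0,"x":0,"y":0,"z":0.013,"twist":0},
  {"claw":0,"x":0,"y":0,"z":0.013,"twist":0},
])

```text
time: 46.25
position: [0.5342, 0.0566, 0.1079]
orientation: [-0.139, 3.137, -0.0]
wrist_force: [-2.3, 0.7, 9.0]
width: -0.004
grip_force: 4.7
```

>>> servo_tool([
  {"claw":0,"x":0,"y":0,"z":0.007,"twist":0},
  {"claw":0,"x":0,"y":0,"z":0.007,"twist":0},
  {"claw":0,"x":0,"y":0,"z":-0.3,"twist":0},
  {"claw":0,"x":0,"y":0,"z":-0.7,"twist":0},
  {"claw":0,"x":0.3,"y":-0.3,"z":-0.8,"twist":0},
  {"claw":0,"x":0.5,"y":-0.5,"z":-0.8,"twist":0},
  {"claw":0,"x":0.5,"y":-0.8,"z":-0.8,"twist":0},
  {"claw":30,"x":0.5,"y":-0.8,"z":-0.8,"twist":0},
  {"claw":40,"x":0.5,"y":-0.8,"z":-0.8,"twist":0},
  {"claw":40,"x":0.5,"y":-0.8,"z":-0.8,"twist":0},
])

```text
time: 47.5
position: [0.4694, -0.0686, 0.2264]
orientation: [0.14, -3.138, -0.001]
wrist_force: [0.4, 0.9, 1.0]
width: 0.468
grip_force: 0.0
```

```bash
python3 pic.py knob1; python3 loc.py; python3 - <<'E'
from geo import *
import pickle
from plant import cams
np.set_printoptions(precision=4,suppress=True)
shots=[(n,)+pickle.load(open(n+".pkl","rb")) for n in("wells","knob1","in1")]
shots.append(("top",cams.camera_info("top"),np.load("top0.npy")))
for n,info,im in shots:
    c=cam(info); g=cv2.cvtColor(im,cv2.COLOR_RGB2GRAY)
    q=proj(c,[pk(x,y,.109) for x,y in((-.04,-.14),(.04,-.14),(.04,-.055),(-.04,-.055))])
    m=np.zeros_like(g); cv2.fillConvexPoly(m,np.round(q).astype(int),1)
    if m.sum()<50: print(n,"out"); continue
    b=((g<60)&(m>0)).astype(np.uint8)
    k,l,st,ce=cv2.connectedComponentsWithStats(b)
    for i in range(1,k):
        if st[i,4]>20:
            ys,xs=np.nonzero(l==i); (u,v),(w,h),a=cv2.minAreaRect(np.c_[xs,ys].astype(np.float32))
            P=ray(c,(u,v),.105)[0]; print(n,st[i],"c",u,v,w,h,a,"local",PR.T@(P-PO))
im=shots[1][2]; t=cams.grab_frame("top"); np.save("top1.npy",t)
E
```

```text
47.55 [ 0.46948993 -0.06852125  0.22643363] -3.0518502622326795 [-3.81192698e-01  3.33438065e-01  1.80455227e+00  2.41314034e-04
  1.00437207e+00 -2.04186083e+00] [0.70078052 0.34046396 0.45179559]
local [-0.1173 -0.0703  0.2264] yaw-PY -3.1418502622326794 F [0.7008 0.3405 0.4518] M [0.0056 0.003  0.0175] [-0.3812  0.3334  1.8046  0.0002  1.0044 -2.0419] 47.55
wells [ 415   46   60   94 2619] c 437.4928283691406 89.71162414550781 51.236995697021484 104.10778045654297 20.376434326171875 local [ 0.0095 -0.0923  0.105 ]
wells [390  97   5  12  25] c 391.40386962890625 102.48077392578125 3.7262067794799805 11.374736785888672 11.309932708740234 local [-0.0001 -0.0576  0.105 ]
knob1 [ 185  263   83   66 1983] c 226.0 295.5 65.0 82.0 90.0 local [ 0.0012 -0.0996  0.105 ]
knob1 [221 263  15  53 634] c 228.0 289.0 14.0 52.0 0.0 local [-0.0067 -0.0972  0.105 ]
knob1 [246 263  12  11  64] c 252.75001525878906 267.25 14.234382629394531 7.202939987182617 59.03623962402344 local [-0.0326 -0.0708  0.105 ]
knob1 [251 298  16  13 103] c 258.3176574707031 303.6294250488281 11.734564781188965 15.262603759765625 85.60128784179688 local [ 0.0114 -0.0647  0.105 ]
in1 [ 103  242   69   60 1961] c 137.0 271.5 59.0 68.0 90.0 local [ 0.0024 -0.0936  0.105 ]
in1 [158 244   7  19  25] c 161.66726684570312 252.63522338867188 18.672014236450195 3.042405366897583 72.6459732055664 local [-0.0225 -0.0618  0.105 ]
top [298 164   8   8  30] c 301.5 167.5 7.0 7.0 90.0 local [ 0.0301 -0.1264  0.105 ]
top [278 171  25  27 226] c 288.7872009277344 184.9134979248047 24.705883026123047 21.352941513061523 61.927513122558594 local [-0.0106 -0.0891  0.105 ]
```

>>> servo_tool([
  {"claw":40,"x":-0.4,"y":-0.18,"z":0,"twist":0},
  {"claw":40,"x":-0.75,"y":-0.18,"z":0,"twist":0},
  {"claw":40,"x":-1,"y":-0.18,"z":0,"twist":0},
])

```text
time: 47.98
position: [0.6239, -0.0826, 0.2264]
orientation: [-0.14, 3.137, -0.0]
wrist_force: [0.4, 0.1, 0.1]
width: 0.467
grip_force: 0.0
```

>>> servo_tool([
  {"claw":40,"x":-0.23,"y":0,"z":0,"twist":0},
  {"claw":40,"x":-0.23,"y":0,"z":0,"twist":0},
  {"claw":40,"x":-0.23,"y":0,"z":0,"twist":0},
  {"claw":40,"x":-0.23,"y":0,"z":0,"twist":0},
])

```text
time: 48.48
position: [0.6546, -0.0799, 0.2266]
orientation: [0.139, -3.137, -0.001]
wrist_force: [-0.3, -0.0, 0.5]
width: 0.469
grip_force: 0.0
```

```bash
python3 pic.py knob2; python3 loc.py; python3 - <<'E'
from geo import *
import pickle
np.set_printoptions(precision=4,suppress=True)
info,im=pickle.load(open("knob2.pkl","rb")); c=cam(info)
def ortho(z,x0=-.06,y0=-.15,n=120):  # 1mm px; rows=x, cols=y
    X,Y=np.meshgrid(np.arange(n)*.001+x0,np.arange(n)*.001+y0,indexing="ij")
    q=proj(c,PO+np.c_[X.ravel(),Y.ravel(),np.full(X.size,z)]@PR.T).astype(np.float32).reshape(n,n,2)
    return cv2.remap(im,q[...,0],q[...,1],cv2.INTER_LINEAR)
for z in(.075,.081):
    g=cv2.cvtColor(ortho(z),cv2.COLOR_RGB2GRAY)
    h=cv2.HoughCircles(cv2.medianBlur(g,3),cv2.HOUGH_GRADIENT,1,20,param1=80,param2=15,minRadius=18,maxRadius=42)
    for u,v,r in (h[0][:3] if h is not None else []): print(z,"circle x",v-60,"y",u-150,"r",r)
g=cv2.cvtColor(ortho(.109),cv2.COLOR_RGB2GRAY)
for r in g[::4,::3]: print("".join(" .:-=+*#%@"[int(k)//26] for k in r))
E
```

```text
48.525 [ 0.65479054 -0.08005914  0.22675669] -3.053494499126108 [-2.90706766e-01  5.80366250e-01  1.34338291e+00 -6.37716393e-05
  1.21874499e+00 -1.94957911e+00] [ 0.65892294  0.7819745  -0.07013086]
local [ 0.0662 -0.0984  0.2268] yaw-PY -3.143494499126108 F [ 0.6589  0.782  -0.0701] M [ 0.0664  0.0332 -0.0459] [-0.2907  0.5804  1.3434 -0.0001  1.2187 -1.9496] 48.525
0.075 circle x -1.5 y -97.5 r 34.4
0.075 circle x 47.5 y -72.5 r 22.2
0.075 circle x -18.5 y -117.5 r 30.0
0.081 circle x -2.5 y -101.5 r 30.2
0.081 circle x 44.5 y -73.5 r 20.0
0.081 circle x -23.5 y -124.5 r 24.6
%%%%%%%%%%%%%%%%%%%%%%%%%%%%%%==========
%%%%%%%%%%%%%%%%%%%%%%%%%%%%%%====-:::::
%%%%%%%%%%%%%%%%%%%%%%%%%%%%%====  .. ..
%%%%+++++=++++++=+++++++===+-::-   .... 
%%%*************************---:   ...  
%%%+***********************:--::   . ...
%%%************************:::-:   .. ..
%%%+*************#++******-:::::    ..  
%%%**********===::.:==****:-::-:   .... 
%%%********===#=:@-.#===+=-:::::   .   .
%%%+******==%%@-:@-.#+=:::::--::   . .. 
%%%******==%@%%-:@-.====:.::::::    .  .
%%%*****+=%%%%%-:@: =====:::::::      ..
%%%*****==@%%%%-:-. =====-::::::    .  .
%%%+****=*%@%%%:::  ======::::::   .  ..
%%%+***+=+%@%%%-. . ======::::::    .   
%%%*****=+%%%%%-    ======::::::   . .  
%%%+****==%%%%%-. . =====:::::::    . . 
%%%******==@%%%-    ====-::--:::   ..   
%%%+******==%%%-    ===:.:------   .    
%%%+*******===%..   =-::--------      . 
%%%+***++***+=::   .:::----:----     .  
%%%+*=::::+***---::------... .--        
%%%**:%%%.:**+------+----.===-:-      ..
%%%**:%%%:-**------****-- ====:-     ...
%%%+*+:+:-**=-----+******+.-::--   . ...
%%%*++++++++------++++++++++++--   .....
%%%%%%%%%%%%**+*+%%%%@%%%%%%%@+#= ..... 
%%%%%%%%%%%%++++*%%%%%%%%%%%%%%%%%.. .  
%%%%%%%%%%@+**++%%%%%%%%%%%%%%%%%%%#**+*
```

>>> servo_tool([
  {"claw":40,"x":0.25,"y":0,"z":0,"twist":0},
  {"claw":40,"x":0.45,"y":0,"z":0.2,"twist":0},
  {"claw":40,"x":0.45,"y":0,"z":0.45,"twist":0},
  {"claw":40,"x":0.45,"y":0,"z":0.65,"twist":0},
  {"claw":40,"x":0.45,"y":0,"z":0.7,"twist":0},
  {"claw":40,"x":0.45,"y":0,"z":0.7,"twist":0},
])

```text
time: 49.28
position: [0.5885, -0.0864, 0.122]
orientation: [0.138, -3.139, 0.0]
wrist_force: [0.1, -0.7, 0.4]
width: 0.466
grip_force: 0.0
```

```bash
python3 loc.py
```

```text
local [-0.0003 -0.0987  0.122 ] yaw-PY -3.1436416727589176 F [ 0.0803 -0.687   0.381 ] M [-0.0311  0.0082  0.0287] [-0.3334  0.629   1.6049 -0.      0.9078 -1.9921] 49.275
```

>>> servo_tool([
  {"claw":40,"x":0.006,"y":0.003,"z":0.1,"twist":0},
  {"claw":40,"x":0.006,"y":0.003,"z":0.2,"twist":0},
  {"claw":40,"x":0.006,"y":0.003,"z":0.245,"twist":0},
  {"claw":40,"x":0.006,"y":0.003,"z":0.245,"twist":0},
  {"claw":20,"x":0.006,"y":0.003,"z":0.245,"twist":0},
  {"claw":5,"x":0.006,"y":0.003,"z":0.245,"twist":0},
  {"claw":5,"x":0.006,"y":0.003,"z":0.245,"twist":0},
  {"claw":5,"x":0.006,"y":0.003,"z":0.245,"twist":0},
], newtons=30)

```text
time: 50.28
position: [0.5881, -0.0863, 0.0854]
orientation: [-0.138, 3.137, -0.001]
wrist_force: [-0.9, -1.9, 1.8]
width: 0.157
grip_force: 33.2
```

>>> servo_tool([
  {"claw":5,"x":0,"y":0,"z":0,"twist":0.08},
  {"claw":5,"x":0,"y":0,"z":0,"twist":0.16},
  {"claw":5,"x":0,"y":0,"z":0,"twist":0.24},
  {"claw":5,"x":0,"y":0,"z":0,"twist":0.32},
  {"claw":5,"x":0,"y":0,"z":0,"twist":0.4},
  {"claw":5,"x":0,"y":0,"z":0,"twist":0.48},
  {"claw":5,"x":0,"y":0,"z":0,"twist":0.56},
  {"claw":5,"x":0,"y":0,"z":0,"twist":0.64},
  {"claw":5,"x":0,"y":0,"z":0,"twist":0.72},
  {"claw":5,"x":0,"y":0,"z":0,"twist":0.785},
  {"claw":5,"x":0,"y":0,"z":0,"twist":0.785},
  {"claw":5,"x":0,"y":0,"z":0,"twist":0.785},
])

```text
time: 51.78
position: [0.5865, -0.0884, 0.0854]
orientation: [2.118, 2.319, -0.007]
wrist_force: [-5.4, -9.2, 3.3]
width: 0.158
grip_force: 33.5
```

```bash
python3 loc.py
```

```text
local [-0.0025 -0.1006  0.0854] yaw-PY 1.5712765237981836 F [-5.3814 -9.1992  3.2985] M [-1.4775  0.6742  0.0175] [-0.3356  0.6825  1.6285 -0.0059  0.8315 -0.4221] 51.775
```

>>> servo_tool([
  {"claw":15,"x":0,"y":0,"z":0,"twist":0},
  {"claw":25,"x":0,"y":0,"z":0,"twist":0},
  {"claw":38,"x":0,"y":0,"z":0,"twist":0},
  {"claw":38,"x":0,"y":0,"z":0,"twist":0},
  {"claw":38,"x":0,"y":0,"z":-0.2,"twist":0},
  {"claw":38,"x":0,"y":0,"z":-0.5,"twist":0},
  {"claw":38,"x":0,"y":0,"z":-0.9,"twist":0},
  {"claw":38,"x":0,"y":0,"z":-1,"twist":0},
])

```text
time: 52.78
position: [0.5901, -0.0863, 0.2395]
orientation: [2.115, 2.313, 0.006]
wrist_force: [0.3, 0.2, -0.5]
width: 0.444
grip_force: 0.0
```

>>> servo_tool([
  {"claw":38,"x":0,"y":0.4,"z":0,"twist":0},
  {"claw":38,"x":0,"y":0.7,"z":0,"twist":0},
  {"claw":38,"x":0,"y":0.7,"z":0,"twist":0},
  {"claw":38,"x":0,"y":0.7,"z":0,"twist":0},
  {"claw":38,"x":0,"y":0.7,"z":0,"twist":0},
])

```text
time: 53.4
position: [0.6908, -0.0764, 0.2345]
orientation: [-2.119, -2.316, 0.002]
wrist_force: [-0.3, -0.2, 0.1]
width: 0.448
grip_force: 0.0
```

```bash
python3 pic.py fin; python3 loc.py; python3 - <<'E'
from geo import *
import pickle
from plant import cams
np.set_printoptions(precision=4,suppress=True)
def asc(info,im,z,x0,x1,y0,y1,dx,dy,f=lambda x,y,z:pk(x,y,z)):
    c=cam(info); g=cv2.cvtColor(im,cv2.COLOR_RGB2GRAY)
    for x in np.arange(x1,x0,-dx):
        q=np.round(proj(c,[f(x,y,z) for y in np.arange(y1,y0,-dy)])).astype(int)
        print("".join(" .:-=+*#%@"[int(g[v,u])//26] if 0<=u<512 and 0<=v<384 else "?" for u,v in q))
info,im=pickle.load(open("fin.pkl","rb")); print("knob, wrist"); asc(info,im,.109,-.06,.06,-.15,-.03,.006,.003)
ti=cams.camera_info("top"); t=cams.grab_frame("top"); print("mat top"); asc(ti,t,.015,.36,.63,.27,.44,.01,.005,lambda x,y,z:np.array([x,y,z]))
E
```

```text
53.45 [ 0.69101573 -0.07651383  0.23479886] 1.6593833721566598 [-2.70601365e-01  6.23302527e-01  1.23396113e+00 -4.71740083e-05
  1.28568107e+00 -3.59175388e-01] [-0.382183    0.07486227 -0.63574956]
local [ 0.1026 -0.0981  0.2348] yaw-PY 1.5693833721566597 F [-0.3822  0.0749 -0.6357] M [ 0.0168  0.0324 -0.0051] [-0.2706  0.6233  1.234  -0.      1.2857 -0.3592] 53.45
knob, wrist
:::::.:..::::::::::::::::::--::::=%%@::.
      .::.  ----------******+...**+%@:::
 . .  .: ---..-------****** ::###++%%%%@
   .  .: ---::------+******+..###++%%%%%
    . .:::::::-.::::=====:********+%%%%%
.  .. .::::::::::++=%%%%%-===*****+%%%%%
      .:::::::-=++++@%%%%%%*=-****+%%%%%
   .  .:::::.--=++%==%%%%%%%%=+****%%%%%
. .   .::::.:-              . =%@%*%%%%%
  .  ..:::::-.                 =***%%%%%
      .::::=-- -::-=:.::.::.....***%%%%%
   .  .:::-++- .................***%%%%%
    . .:::++++==+%%%%%%%%%=+******+%%%%%
 .    .::-+++*****=====***********+%%%%%
  .   .::++++*********************+%%%%%
      .:+++**********************+*%%%%%
  .   +%%%@%@@%@%@@%@%@%%@@@@%@%@@%%%%%%
     .+%%%%%%%%%%%%%%
[... 354 characters left out ...]

****++============:======-+*******
*****+============:=======+*******
******+===========-========*******
******============-========+******
*******==========--:=======+******
*******+======-.....========****+*
***+****======: ..  -=======+*****
+***+***+=====:...  :=======+*****
....:++++=====: ... :========+****
............-=:.... .=========****
................ .. .=========****
.........................:-===+***
..............................:-++
..::..............................
.::....:..::......................
::::::.::.::::..:....:....:.......
::::::::::::::::..::::::..........
::::::::::::::::::.::.::.:::......
:::::::::::::::::::::::::::::::...
::::::::::::::::::::::::::::::....
```

```bash
python3 -c "
from plant import robot
print(robot.job_done())"
```

```text
the job is handed in; nothing more can be done
None
```

I handed the job in at about 53 s. Both cells that were present are in wells of their own, the pry tool is back on its mat, and the cover is pressed to its shut height. After that the isolator knob was turned, and its bar now lies in the "on" position. The hand-in call gave no verdict.

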